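# Release the heat sinks and lay them tab-left in the tray

### The arm

A 6-joint arm with a two-finger parallel gripper is mounted at the origin on a cart in front of the work surface, level with it; the furniture and walls round the work are solid. World frame = base frame: x ahead of the robot, y to its left, z up, the work surface at z = 0. Lengths are in mm, angles in rad, forces in N, time in s.
With the tool pointing down it reaches from about 350 to 875 mm from the base axis. Payload 4.2 kg.
Tool frame: the origin (TCP) lies midway between the tips of the shut fingers; the grasp point (between the pads) lies 19 mm behind it; z points along the fingers, y is the line along which they close (so a half turn about z gives the same grasp; the last joint's range is limited). The gripper opens to 85 mm and grips with 20 to 120 N. Pads are 22 mm wide; open, the fingers measure 114 mm over their backs; the gripper's body (76 mm by 85 mm) begins 54 mm behind the grasp point. The pads swing forward as they close: fully open they stand 13 mm farther back than shut.
Start: joints at [1.404, 0.385, 0.008, 0, -1.194, -0.259], TCP at [258.122, 569.185, 231.312] pointing down, gripper open.
Joint ranges: [-3.14, 3.14], [-1.21, 2.06], [-1.07, 1.41], [-3.16, 2.05], [-2.99, -0.16], [-3.1, 3.1]. Speed limits (rad/s): [2.79, 2.79, 3.14, 3.14, 3.14, 3.14].

### API

Orientations are given as a unit quaternion [x, y, z, w].
In Python, from bench import arm gives the robot as it stands.
- The arm moves only by the tool send_rows, never from a script. Its argument "targets" is a list of rows, each an object of numbers: "gripper": the gripper command: -1 is fully open, 1 is shut, values between are in proportion; "x", "y", "z": the shift along the tool's x, y, z in cm; "ax", "ay", "az": the turn, a rotation vector about the tool's x, y, z in degrees. A call has 1 to 5 rows; each row shifts and turns the commanded pose from where the row before left it, along the tool's axes as they then stand; what a row does not reach is not made up. A row lasts 1/12 s, in which the tool goes at most 41.7 mm and 7.16 degrees, less where a joint would pass 70% of its speed; a pose out of reach is approached as far as the arm can. A call is refused whole if a number of a shift passes 4.17 or a number of a turn 7.16, either way. A call with a gripper value outside its range is refused whole. The fingers move at their own pace and stop on an object; the grip force is fixed at half the most. Time passes only in rows, so rows that do not move let the fingers close. It gives the time, the measured TCP pose, the force, the opening and the grip force at its end, in the units of the state.
- arm.read_state(): the state, without advancing time (a new reading comes with each control period).
- arm.get_image(name): name is "scene" or "top" or "wrist"; returns (picture, depth): 420x560x3 uint8, red, green, blue; 420x560 float32, mm along the optical axis (not along the pixel's ray), 0 where there is no reading.
- arm.camera_model(name): a dict with "fx", "fy", "cx", "cy" (pixels), "distortion" ([k1, k2, p1, p2, k3] as OpenCV has them; the pictures are not rectified), "cam_to_world" (4x4, takes a point from camera to world coordinates). Camera axes: x right, y down, z forward; pixel columns grow to the right and rows downward; lengths in mm; the calibration is good to about 2 mm. A picture is of the moment at which its call begins: read the wrist's pose just before it. camera_model takes no time and is no camera call; for the wrist camera it gives the pose at the moment of the call.
- arm.job_done(): hands the job in; it is judged then, once.
Trained networks look in the newest picture that a camera, given by its name, has taken for a name from the list of things; names that differ only in an ending like _2 or _b are one class to them, and where a whole thing is asked for, a point or a joint stands for the part that bears it (a point fixed in the world has none). Each returns a list of dicts, best first, with "score" (0 to 1); they miss things now and then, are a little off and sometimes report something else, mostly with a low value. They report only what shows in the picture. A call takes as long as a camera call. They do not tell look-alikes from the thing itself.
- arm.boxes_of(camera, thing): "rect" ([left, top, width, height] in pixels, round what is visible of it).
The state is a dict: "clock": time; "joints": joint angles; "joint_vel": joint speeds; "joint_efforts": joint torques, N m; "position": TCP position; "ee_rot": TCP orientation; "contact_force": force on the tool from outside, world axes, zero at the start; "wrist_torque": the same for the moment, N m; "gripper_width": finger opening in mm; "grasp_force": force on a finger pad.
Only numpy, scipy, OpenCV 4.12 (cv2) and the standard library are available. Lean on these libraries where they do the work, as an engineer would, in place of code of your own. Each camera call takes 0.05 s, during which the arm holds its last target. There are 200 camera calls.

### The job

Turn the red keeper bar on the sloping rack until it points straight up and down the slope between the two heat sinks, and leave it so. Then lay both heat sinks from the rack in the two free small bays at the left end of the blue tray, one in each, just as the one already lying in the middle bay: flat base down, straight along the bay, copper tab toward the tray's left end. Set them down rather than drop them, and leave everything else where it is.

Things in the scene. Friction and masses are not known exactly. Their poses are not given: they have to be found in the camera images.
- rack: fixed white rack 150 (y) x 125 (x) x 105 mm high; origin under its middle, z up. Its deck rises 35 deg toward +x; deck face 66 mm above the origin at the middle, normal (-sin 35, 0, cos 35). Channels at y = +50 and -50 mm each hold one sink flat on the deck, lengthwise along the slope (one tab up, one tab down), against a 6 mm high stop, between 4 mm high rails. The keeper pivots between them
- keeper (a joint): angle (rad) of the red keeper bar about the deck's normal, + anticlockwise from above. 0: in line with the slope between the sinks, both free; 1.15 to 1.45 (start): across both sinks, 3 mm above them, barring their way out. Range -0.6 to 1.57; friction 0.05 N m holds it where left. Bar 128 long, 12 to 16 wide, 5 mm thick (31 to 36 mm above the deck)
- keeper_grip (a point): point on the pivot axis in the middle of the keeper's upright thumb grip, 46 mm above the deck along its normal. The grip is a red fin 10 mm thick, 36 mm long along the bar, 36 to 55 mm above the deck. x along the bar, y across the fin, z along the deck's upward normal (the pivot axis)
- sink_a_center (a point): dark finned heat sink, 56 x 22 x 28 mm high, about 60 g: body 46 mm long, then a copper tab 10 mm long, 15 wide, 4 thick, level with the flat base. Point: mid-length, mid-width, 14 mm above the base. x along the length to the tab, y across the 22 mm width (grip so), z from base to fins. Starts in one of the rack's channels; can be in either.
- sink_b_center (a point): dark finned heat sink, 56 x 22 x 28 mm high, about 60 g: body 46 mm long, then a copper tab 10 mm long, 15 wide, 4 thick, level with the flat base. Point: mid-length, mid-width, 14 mm above the base. x along the length to the tab, y across the 22 mm width (grip so), z from base to fins. Starts in the rack's other channel, its tab the other way.
- sink_a_tab (a point): middle of the copper tab of heat sink a, 23 mm from its centre toward the tab end, 2 mm above its base
- sink_b_tab (a point): middle of the copper tab of heat sink b, 23 mm from its centre toward the tab end, 2 mm above its base
- sink_c_center (a point): the third, identical heat sink: it lies loose in the tray's middle bay as the example (tab toward the tray's left end) and is to be left alone. Point and axes as for the others.
- tray: fixed blue tray 168 (x) x 400 (y) x 14 mm high; origin under its middle, +y to its left end, +x to its far side, floor 4 mm above the origin. Three small bays at its left end, y 120 to 194 mm: far (x 32 to 78), middle (x -18 to 28), near (x -78 to -22). Walls between bays 11 mm high, 4 thick; cross wall 12 high; outer rim 14 high, 6 wide (heights from the worktop)
- far_bay (a point): centre of the far small bay's floor (tray x 55, y 157, z 4 mm); axes as the tray
- near_bay (a point): centre of the near small bay's floor (tray x -50, y 157, z 4 mm); axes as the tray
- tape_roll: amber roll of tape, 58 mm across, 12 mm high, lying in the tray; to be left alone. Origin at the centre of its underside
- yellow_jar: small white jar with a yellow lid, 30 mm across, 26 mm high, in the tray; to be left alone. Origin at the centre of its underside
- tweezers: steel tweezers, 129 x 13 x 9 mm, on the worktop in front of rack and tray; to be left alone. Origin at the centre of the underside, x along the length
- phone: black phone, 150 x 74 x 8 mm, on the worktop behind the rack; to be left alone. Origin at the centre of the underside, x along the length
Mind the look-alikes: they are no part of the job. What is shaped like the part that bears sink_b_center but pink is not meant.

How it is judged:
By the outcome, as a careful person would: the job done as asked, in the order asked, and still so for the second after the job is handed in, with the robot touching nothing.
It also fails if it takes over 58 s, if anything falls off the work surface, if the arm or the gripper's body presses on something with over 40 N, if the wrist force passes 120 N, or if a joint passes its speed limit or range.

## Working session

There is one attempt and no reset: what is moved stays moved. The work goes in short steps, Python scripts to look and compute and a tool call to move; the robot and the scene stay as the last step left them, time stands still between calls to the robot, and variables do not carry over. Pictures are saved under pics/ and viewed, at most 13 in all, crops included, and the job is handed in when it is done.

Besides the shell and the picture viewer there is one more tool, called after "Request:" as name(argument=value, ...) on one line, values as JSON. send_rows: Moves the arm, as the interface text tells. Its arguments: {"type":"object","properties":{"targets":{"type":"array"}},"required":["targets"]}

```bash
ls; mkdir -p pics; python3 - <<'E'
from bench import arm
import cv2,numpy as np
s=arm.read_state();print(s['clock'],s['position'],s['ee_rot'],s['gripper_width'])
for c in("scene","top"):
    im,d=arm.get_image(c);cv2.imwrite(f"pics/{c}0.png",im[:,:,::-1]);np.savez(f"{c}0.npz",im=im,d=d)
    m=arm.camera_model(c);print(c,m)
E
```

```text
pics
0.0 [257.90214934 568.68341533 230.21537474] [ 9.77406307e-01 -2.11366323e-01 -1.72595290e-04  1.07637543e-03] 85.0821238238134
scene {'fx': 432.33326903269653, 'fy': 432.33326903269653, 'cx': 274.76246884976314, 'cy': 210.85964155752043, 'distortion': array([0.03651546, 0.        , 0.        , 0.        , 0.        ]), 'cam_to_world': array([[ 7.32108817e-01, -4.68091291e-01,  4.94881018e-01,
        -9.34659295e+00],
       [-6.80980999e-01, -5.20825869e-01,  5.14786648e-01,
        -4.55580340e+02],
       [ 1.67796899e-02, -7.13884414e-01, -7.00062487e-01,
         8.34466841e+02],
       [ 0.00000000e+00,  0.00000000e+00,  0.00000000e+00,
         1.00000000e+00]])}
top {'fx': 420.4861427012574, 'fy': 420.4861427012574, 'cx': 279.66716514187533, 'cy': 209.9792615151623, 'distortion': array([-0.07599127,  0.        ,  0.        ,  0.        ,  0.        ]), 'cam_to_world': array([[-1.83296170e-02, -9.95061806e-01,  9.75501260e-02,
         4.17110343e+02],
       [-9.99790612e-01,  1.91291292e-02,  7.26689837e-03,
         9.10370047e+01],
       [-9.09706198e-03, -9.73965007e-02, -9.95204082e-01,
         1.24960766e+03],
       [ 0.00000000e+00,  0.00000000e+00,  0.00000000e+00,
         1.00000000e+00]])}
```

View pics/scene0.png

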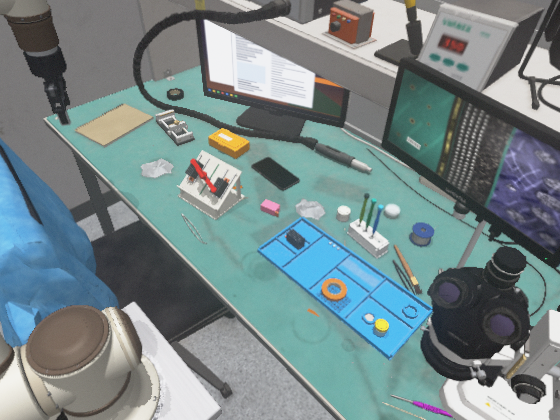

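View pics/top0.png

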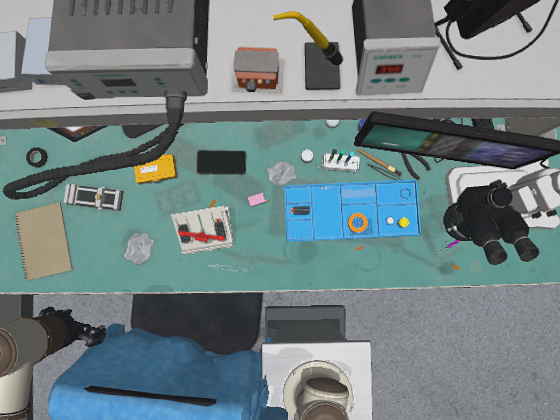

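```bash
cat > h.py <<'E'
from bench import arm
import cv2,numpy as np
from scipy.spatial.transform import Rotation as R
def grab(c,name=None):
    m=arm.camera_model(c);im,d=arm.get_image(c)
    if name: cv2.imwrite(f"pics/{name}.png",im[:,:,::-1])
    return im,d,m
def K(m): return np.array([[m['fx'],0,m['cx']],[0,m['fy'],m['cy']],[0,0,1]])
def cloud(d,m):
    h,w=d.shape;u,v=np.meshgrid(np.arange(w),np.arange(h))
    p=cv2.undistortPoints(np.stack([u,v],-1).reshape(-1,1,2).astype(np.float64),K(m),m['distortion'])[:,0]
    P=np.c_[p,np.ones(len(p))]*d.reshape(-1,1)
    T=m['cam_to_world'];P=P@T[:3,:3].T+T[:3,3];P[d.ravel()==0]=np.nan
    return P.reshape(h,w,3)
def proj(P,m):
    T=np.linalg.inv(m['cam_to_world']);r=cv2.Rodrigues(T[:3,:3])[0]
    return cv2.projectPoints(np.atleast_2d(P).astype(float),r,T[:3,3],K(m),m['distortion'])[0][:,0]
def pose(): 
    s=arm.read_state();return np.array(s['position']),R.from_quat(s['ee_rot'])
def delta(p,Rt):
    "total shift (cm, current tool axes) and turn (deg rotvec) from the present measured pose"
    p0,R0=pose();print('shift cm',np.round(R0.inv().apply(np.array(p)-p0)/10,2),'turn deg',np.round((R0.inv()*Rt).as_rotvec(degrees=True),1))
E
python3 - <<'E'
from h import *
im,d,m=grab("scene");P=cloud(d,m)
for t in("rack","keeper","sink_a_center","sink_c_center","tray","tape_roll","phone","tweezers","yellow_jar"):
    for b in arm.boxes_of("scene",t)[:4]:
        l,tp,w,h=b['rect'];u,v=int(l+w/2),int(tp+h/2);print(t,round(b['score'],2),[int(x) for x in b['rect']],np.round(P[v,u]))
c=im[140:260,160:320];cv2.imwrite("pics/sc.png",cv2.resize(c[:,:,::-1],(800,600),interpolation=cv2.INTER_CUBIC))
imt,dt,mt=grab("top");Q=cloud(dt,mt)
np.savez("t.npz",im=imt,Q=Q,P=P,ims=im)
# tray: blue pixels
hsv=cv2.cvtColor(imt,cv2.COLOR_RGB2HSV)
for nm,I,C in(("top",imt,Q),("scene",im,P)):
    hsv=cv2.cvtColor(I,cv2.COLOR_RGB2HSV)
    k=(hsv[...,0]>98)&(hsv[...,0]<112)&(hsv[...,1]>150)&(C[...,2]<40)&(C[...,2]>-15)&(C[...,0]>300)&(C[...,0]<750)
    p=C[k];print(nm,k.sum(),p.min(0),p.max(0),cv2.minAreaRect(p[:,:2].astype(np.float32)))
    hi=np.median(p[:,2]);print(hi)
    k=(C[...,2]>30)&(C[...,2]<125)&(C[...,0]>350)&(C[...,0]<620)&(C[...,1]>200)&(C[...,1]<430)&(hsv[...,1]<60)&(hsv[...,2]>100)
    p=C[k];print('rack',k.sum(),p.min(0),p.max(0),cv2.minAreaRect(p[:,:2].astype(np.float32)))
E
```

```text
rack 0.63 [175, 151, 66, 65] [459. 282.  91.]
keeper 0.57 [190, 159, 21, 32] [452. 304. 109.]
sink_a_center 0.76 [208, 176, 19, 19] [472. 261.  87.]
sink_c_center 0.59 [284, 229, 21, 19] [533.  33.  27.]
tape_roll 0.78 [318, 280, 27, 22] [ 494. -128.    8.]
phone 0.76 [253, 156, 48, 34] [690. 266.   9.]
phone 0.55 [191, 162, 20, 27] [449. 301. 109.]
tweezers 0.48 [183, 215, 5, 7] [378. 293.   4.]
yellow_jar 0.73 [373, 318, 16, 12] [ 491. -263.   32.]
top 5798 [ 446.55007346 -315.55941253   -5.48498984] [624.03322346  86.28901391  34.18445331] ((535.8262939453125, -115.15132141113281), (168.79652404785156, 399.76959228515625), 1.6045633554458618)
3.578412763472784
rack 1580 [419.1839768  237.99064311  30.2411178 ] [546.54345033 400.81465276 109.66287175] ((482.2825927734375, 319.36749267578125), (109.68485260009766, 148.76820373535156), 8.852307319641113)
scene 6947 [ 445.88856926 -315.97199205   -1.71327497] [629.95194898  83.70757827  18.40546757] ((536.761962890625, -115.87156677246094), (177.37542724609375, 397.56988525390625), 2.087614059448242)
4.4561472130496895
rack 1648 [415.2456903  237.90668839  30.22883438] [546.78136199 402.18892457 110.79144425] ((480.6376953125, 319.6681213378906), (111.82479858398438, 153.3382568359375), 8.662064552307129)
```

View pics/sc.png

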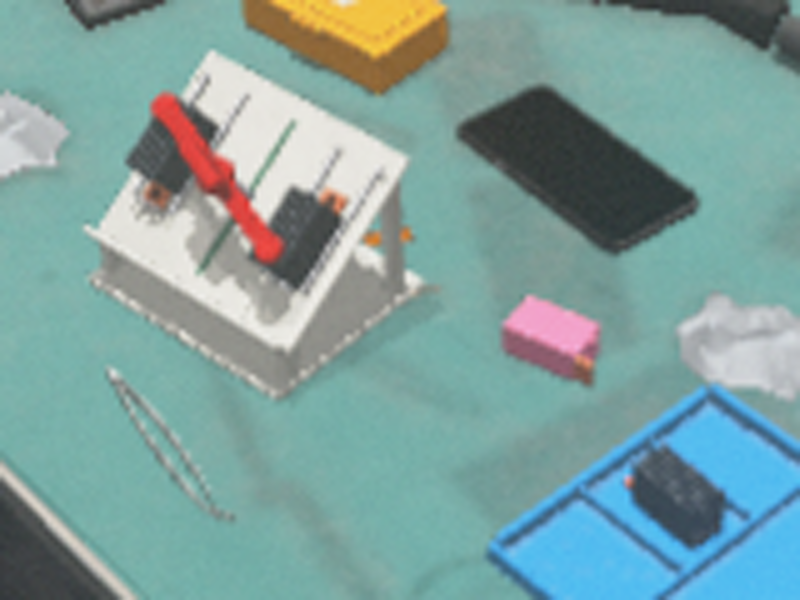

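```bash
python3 - <<'E'
from h import *
m=arm.camera_model("wrist");T=m['cam_to_world'];p,Rt=pose()
print(m['fx'],m['distortion'],'cam in tool',Rt.inv().apply(T[:3,3]-p),'\n',(Rt.inv().as_matrix()@T[:3,:3]).round(3))
# rack frame guess
yaw=np.radians(8.75);Rz=R.from_euler('z',yaw)
d=np.load("t.npz")
for C,I in((d['Q'],d['im']),(d['P'],d['ims'])):
    hsv=cv2.cvtColor(I,cv2.COLOR_RGB2HSV)
    k=(C[...,2]>30)&(C[...,2]<125)&(C[...,0]>350)&(C[...,0]<620)&(C[...,1]>200)&(C[...,1]<430)&(hsv[...,1]<60)&(hsv[...,2]>150)
    p=C[k];q=Rz.inv().apply(p)
    A=np.c_[q[:,:2],np.ones(len(q))];w=np.ones(len(q),bool)
    for _ in range(8):
        c=np.linalg.lstsq(A[w],q[w,2],rcond=None)[0];r=q[:,2]-A@c;w=abs(r)<4
    print('plane',c,w.sum(),'slope',np.degrees(np.arctan(c[:2])))
    print('percent',np.percentile(q[w],[0.5,50,99.5],axis=0))
E
```

```text
330.54695798925684 [-0.04426656  0.          0.          0.          0.        ] cam in tool [  67.47520327   -0.41640711 -141.99819003] 
 [[ 0.    -0.963 -0.269]
 [ 1.    -0.     0.001]
 [-0.001 -0.269  0.963]]
plane [ 6.93690090e-01 -8.90780156e-04 -2.99645640e+02] 1149 slope [34.74866184 -0.05103793]
percent [[478.14831463 169.05020343  31.54659733]
 [546.94070123 241.54622321  79.35376948]
 [579.30734608 316.07706987 103.1738666 ]]
plane [ 6.99384826e-01 -2.94282542e-03 -3.00127517e+02] 1227 slope [34.96835773 -0.16861099]
percent [[479.09775756 167.46017201  33.53590875]
 [539.37446086 237.34191861  76.33973632]
 [578.10443157 316.25211019 103.38532252]]
```

```bash
cat >> h.py <<'E'
from scipy.linalg import expm,logm
def T4(p,Rt): T=np.eye(4);T[:3,:3]=Rt.as_matrix();T[:3,3]=p;return T
def rows(T1,n=None,T0=None,vmax=4.0,wmax=6.8):
    "identical rows carrying T0 (default: measured pose) to T1"
    T0=T4(*pose()) if T0 is None else T0
    D=np.linalg.inv(T0)@T1;L=np.real(logm(D))
    k=1
    while True:
        E=expm(L/k);s=E[:3,3]/10;w=R.from_matrix(E[:3,:3]).as_rotvec(degrees=True)
        if (n is None and max(np.linalg.norm(s)/vmax,np.linalg.norm(w)/wmax)<=1) or k==n: break
        k+=1
    print(k,'rows: xyz',s.round(2),'a',w.round(2),'mid',(T0@expm(L/2))[:3,3].round(0))
RO=np.array([482.,319.,0]);YAW=8.75   # rack origin, yaw
def deck(x,y,h,ang=0,down=True):
    "tool pose over the deck: x along slope from the middle (up +), y, h above deck; tool z = -normal; tool x downslope (or up), turned ang deg about the normal"
    Rr=R.from_euler('z',YAW,degrees=True)*R.from_euler('y',-35,degrees=True) # x up-slope, z normal
    Rt=Rr*R.from_euler('z',ang,degrees=True)*(R.from_euler('x',180,degrees=True) if not down else R.from_matrix([[-1,0,0],[0,1,0],[0,0,-1]]))
    return T4(RO+[0,0,66]+Rr.apply([x,y,h]),Rt)
E
python3 - <<'E'
from h import *
print(deck(0,0,150,75).round(2))
rows(deck(0,0,150,75))
E
```

```text
[[-6.0000e-02 -8.2000e-01  5.7000e-01  3.9696e+02]
 [-9.9000e-01  1.4000e-01  9.0000e-02  3.0591e+02]
 [-1.5000e-01 -5.5000e-01 -8.2000e-01  1.8887e+02]
 [ 0.0000e+00  0.0000e+00  0.0000e+00  1.0000e+00]]
12 rows: xyz [2.61 0.36 0.25] a [2.91 1.11 5.79] mid [367. 457. 217.]
```

Request:
send_rows(targets=[{"x": 2.6,"y": 0.36,"z": 0.25,"ax": 2.9,"ay": 1.1,"az": 5.8},{"x": 2.6,"y": 0.36,"z": 0.25,"ax": 2.9,"ay": 1.1,"az": 5.8},{"x": 2.6,"y": 0.36,"z": 0.25,"ax": 2.9,"ay": 1.1,"az": 5.8},{"x": 2.6,"y": 0.36,"z": 0.25,"ax": 2.9,"ay": 1.1,"az": 5.8},{"x": 2.6,"y": 0.36,"z": 0.25,"ax": 2.9,"ay": 1.1,"az": 5.8}])

```text
$.targets[0]: bad value
```

Request:
send_rows(targets=[{"x": 2.6,"y": 0.36,"z": 0.25,"ax": 2.9,"ay": 1.1,"az": 5.8},{"x": 2.6,"y": 0.36,"z": 0.25,"ax": 2.9,"ay": 1.1,"az": 5.8},{"x": 2.6,"y": 0.36,"z": 0.25,"ax": 2.9,"ay": 1.1,"az": 5.8},{"x": 2.6,"y": 0.36,"z": 0.25,"ax": 2.9,"ay": 1.1,"az": 5.8},{"x": 2.6,"y": 0.36,"z": 0.25,"ax": 2.9,"ay": 1.1,"az": 5.8}])

```text
$.targets[0]: bad value
```

Request:
send_rows(targets=[{"x": 2.6,"y": 0.36,"z": 0.25,"ax": 2.9,"ay": 1.1,"az": 5.8},{"x": 2.6,"y": 0.36,"z": 0.25,"ax": 2.9,"ay": 1.1,"az": 5.8},{"gripper": -0.3},{"gripper": -0.3}])

```text
$.targets[0]: bad value
```

```bash
cat >> h.py <<'E'
RR=R.from_euler('z',YAW,degrees=True)*R.from_euler('y',-35,degrees=True)
def todeck(C): return ((C-RO-[0,0,66]).reshape(-1,3)@RR.as_matrix()).reshape(C.shape)
E
python3 - <<'E'
from h import *
rows(deck(0,0,150,75));print(arm.read_state()['joints'])
im,d,m=grab("wrist","w1");C=cloud(d,m);Q=todeck(C);np.savez("w1.npz",im=im,Q=Q,C=C)
hsv=cv2.cvtColor(im,cv2.COLOR_RGB2HSV)
red=((hsv[...,0]<6)|(hsv[...,0]>174))&(hsv[...,1]>170)&(abs(Q[...,0])<80)&(abs(Q[...,1])<90)
for lo,hi in((26,42),(46,62)):
    k=red&(Q[...,2]>lo)&(Q[...,2]<hi);q=Q[k]
    if len(q)>20: print(lo,k.sum(),cv2.minAreaRect(q[:,:2].astype(np.float32)),q.mean(0),np.percentile(q[:,2],[5,50,95]))
dk=(hsv[...,1]<50)&(hsv[...,2]>150)&(abs(Q[...,2])<15)&(abs(Q[...,0])<75)&(abs(Q[...,1])<80)
q=Q[dk];A=np.c_[q[:,:2],np.ones(len(q))];print('deck fit',np.linalg.lstsq(A,q[:,2],rcond=None)[0],np.percentile(q,[.5,99.5],axis=0),cv2.minAreaRect(q[:,:2].astype(np.float32)))
E
```

```text
12 rows: xyz [2.61 0.36 0.25] a [2.91 1.11 5.79] mid [367. 457. 217.]
[ 1.40356366e+00  3.84647512e-01  7.89160702e-03 -1.08818978e-05
 -1.19397258e+00 -2.58581308e-01]Traceback (most recent call last):
  File "<stdin>", line 10, in <module>
    return _quantile_unchecked(
        a, q, axis, out, overwrite_input, method, keepdims, weights)
    return _ureduce(a,
                    func=_quantile_ureduce_func,
    ...<5 lines>...
                    overwrite_input=overwrite_input,
                    method=method)
    r = func(a, **kwargs)
    result = _quantile(arr,
                       quantiles=q,
    ...<2 lines>...
                       out=out,
                       weights=wgt)
    slices_having_nans = np.isnan(arr[-1, ...])
                                  ~~~^^^^^^^^^
IndexError: index -1 is out of bounds for axis 0 with size 0
```

View pics/w1.png

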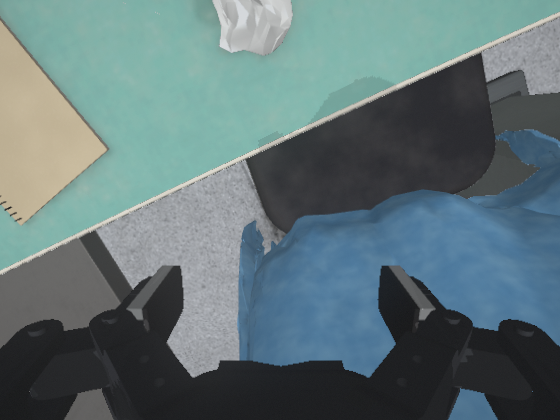

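The move was refused, so this picture is still the start view: worktop edge, chair, and fingers at (160,290) and (400,290). I'll try again with all the fields filled in.

Request:
send_rows(targets=[{"gripper": -1,"x": 2.6,"y": 0.36,"z": 0.25,"ax": 2.9,"ay": 1.1,"az": 5.8},{"gripper": -1,"x": 2.6,"y": 0.36,"z": 0.25,"ax": 2.9,"ay": 1.1,"az": 5.8},{"gripper": -1,"x": 2.6,"y": 0.36,"z": 0.25,"ax": 2.9,"ay": 1.1,"az": 5.8},{"gripper": -1,"x": 2.6,"y": 0.36,"z": 0.25,"ax": 2.9,"ay": 1.1,"az": 5.8},{"gripper": -1,"x": 2.6,"y": 0.36,"z": 0.25,"ax": 2.9,"ay": 1.1,"az": 5.8}])

```text
clock: 1.12
position: [353.7, 479.4, 220.3]
ee_rot: [0.883, -0.449, 0.073, -0.114]
contact_force: [0.7, -1.9, 0.5]
gripper_width: 85.4
grasp_force: 0.0
```

Request:
send_rows(targets=[{"gripper": -1,"x": 2.6,"y": 0.36,"z": 0.25,"ax": 2.9,"ay": 1.1,"az": 5.8},{"gripper": -1,"x": 2.6,"y": 0.36,"z": 0.25,"ax": 2.9,"ay": 1.1,"az": 5.8},{"gripper": -1,"x": 2.6,"y": 0.36,"z": 0.25,"ax": 2.9,"ay": 1.1,"az": 5.8},{"gripper": -1,"x": 2.6,"y": 0.36,"z": 0.25,"ax": 2.9,"ay": 1.1,"az": 5.8},{"gripper": -1,"x": 2.6,"y": 0.36,"z": 0.25,"ax": 2.9,"ay": 1.1,"az": 5.8}])

```text
clock: 1.53
position: [395.1, 371.7, 205.7]
ee_rot: [0.741, -0.625, 0.134, -0.204]
contact_force: [1.7, -0.5, 0.4]
gripper_width: 85.4
grasp_force: 0.0
```

Request:
send_rows(targets=[{"gripper": -0.3,"x": 2.6,"y": 0.36,"z": 0.25,"ax": 2.9,"ay": 1.1,"az": 5.8},{"gripper": -0.3,"x": 2.6,"y": 0.36,"z": 0.25,"ax": 2.9,"ay": 1.1,"az": 5.8},{"gripper": -0.3,"x": 0,"y": 0,"z": 0,"ax": 0,"ay": 0,"az": 0}])

```text
clock: 1.78
position: [400.3, 332.1, 197.6]
ee_rot: [0.686, -0.673, 0.155, -0.229]
contact_force: [0.2, -1.1, 0.3]
gripper_width: 55.6
grasp_force: 0.0
```

```bash
cat > look.py <<'E'
import sys
from h import *
n=sys.argv[1]
s=arm.read_state();print(s['clock'],np.round(s['joints'],2),round(s['gripper_width'],1))
im,d,m=grab("wrist",n);C=cloud(d,m);Q=todeck(C);np.savez(n+".npz",im=im,Q=Q,C=C)
hsv=cv2.cvtColor(im,cv2.COLOR_RGB2HSV)
red=((hsv[...,0]<6)|(hsv[...,0]>174))&(hsv[...,1]>170)&(abs(Q[...,0])<80)&(abs(Q[...,1])<90)
for lo,hi in((26,42),(49,62)):
    q=Q[red&(Q[...,2]>lo)&(Q[...,2]<hi)]
    if len(q)>20: print(lo,len(q),cv2.minAreaRect(q[:,:2].astype(np.float32)),q.mean(0),np.percentile(q[:,2],[5,50,95]))
dk=(hsv[...,1]<50)&(hsv[...,2]>150)&(abs(Q[...,2])<12)&(abs(Q[...,0])<80)&(abs(Q[...,1])<85)
q=Q[dk]
if len(q)>50:
    A=np.c_[q[:,:2],np.ones(len(q))];print('deck fit',np.linalg.lstsq(A,q[:,2],rcond=None)[0],np.percentile(q,[.5,99.5],axis=0),cv2.minAreaRect(q[:,:2].astype(np.float32)))
E
python3 look.py w2; python3 -c "
from h import *
rows(deck(0,0,150,75))"
```

```text
1.7833 [ 1.04  0.06 -0.94  1.19 -0.44 -2.09] 55.6
26 848 ((0.37580394744873047, -0.3153266906738281), (125.09661865234375, 14.512653350830078), 71.28181457519531) [ -9.35405067 -31.39600261  34.15171719] [32.99912542 34.13985354 35.32266388]
49 32 ((2.474358558654785, -0.23066329956054688), (31.1584529876709, 6.246191501617432), 70.73187255859375) [ 4.87255736 -1.44001525 52.37423422] [51.18419257 52.45151506 53.40338442]
deck fit [-0.02258074 -0.0040489  -0.86733638] [[-59.50915744 -74.56368869  -3.57886694]
 [ 62.81628418  73.8060995   10.93457545]] ((1.5977325439453125, -0.03360748291015625), (150.16184997558594, 123.845947265625), 89.77069091796875)
2 rows: xyz [1.45 0.39 0.16] a [1.58 0.43 3.44] mid [399. 320. 194.]
```

View pics/w2.png

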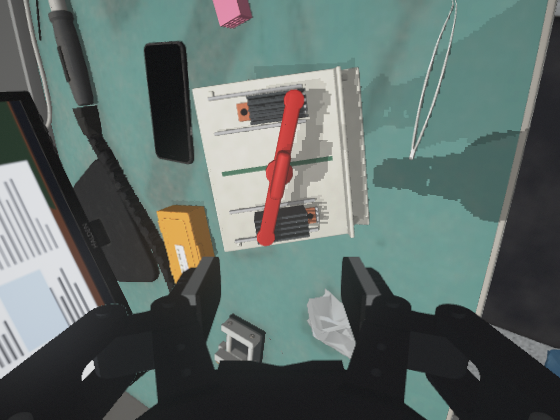

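The wrist view shows the keeper pivot at (280,172) with bar ends at (294,99) and (266,239). The sink at (278,105) has its tab up-slope (242,112). The sink at (285,220) has its tab down-slope (313,215). Candidates for the sinks are these two, sink c in the tray (scene 296,238) and the pink block (233,10 here). I choose the two dark ones on the rack.

Joint 6 is near its limit, so I'll check the wrist kinematics before turning the keeper.

```bash
cat > kin.py <<'E'
from h import *
def ori(j,s4,s6): 
    j1,j2,j3,j4,j5,j6=j
    return R.from_euler('z',j1)*R.from_euler('y',j2-j3)*R.from_euler('x',s4*j4)*R.from_euler('y',-j5)*R.from_euler('x',s6*j6)
E
python3 - <<'E'
from kin import *
j0=[1.40356,.38465,.00789,0,-1.19397,-.25858];R0=R.from_quat([9.77406307e-01,-2.11366323e-01,-1.72595290e-04,1.07637543e-03])
s=arm.read_state();j=s['joints'];p,Rt=pose()
for s4 in(1,-1):
  for s6 in(1,-1):
    c=ori(j0,s4,s6).inv()*R0;print(s4,s6,((ori(j,s4,s6)*c).inv()*Rt).magnitude(), c.as_matrix().round(2).tolist())
z=Rt.as_matrix()[:,2];a=np.tan(j[0]);L=(p[1]-a*p[0])/(z[1]-a*z[0]);print('L',L)
np.save('j0.npy',np.r_[j0,R0.as_quat()])
z0=R0.as_matrix()[:,2]
for jj,pp,zz in((j0,np.array([257.9,568.7,230.2]),z0),(j,p,z)):
    w=pp-L*zz;print('wrist r,z',np.hypot(w[0],w[1]),w[2],'j2',jj[1],'j3',jj[2])
for nm,T in(('keep start',deck(0,0,38,71,False)),('keep end',deck(0,0,38,0,False)),('left',deck(-10,50,10,0,False)),('right down',deck(-10,-50,10,0,True)),('right up',deck(-10,-50,10,0,False))):
    w=T[:3,3]-L*T[:3,2];j1=np.arctan2(w[1],w[0])
    for b in(.7,1.0):
        for s4,s6 in((1,1),(-1,-1)):
            c=ori(j0,s4,s6).inv()*R0
            M=(R.from_euler('y',b).inv()*R.from_euler('z',j1).inv()*R.from_matrix(T[:3,:3])*c.inv()).as_euler('XYX')
            a4,a5,a6=M
            if a5<0: a4,a5,a6=a4+np.pi,-a5,a6+np.pi
            f=lambda x:(x+np.pi)%(2*np.pi)-np.pi
            print(nm,'b',b,s4,'j1 %.2f'%j1,'j4 %.2f j5 %.2f j6 %.2f'%(f(s4*a4),-a5,f(s6*a6)),'r,z',np.hypot(w[0],w[1]).round(),w[2].round())
E
```

```text
1 1 1.5583109616124196 [[-0.0, -0.0, 1.0], [-0.87, 0.49, 0.0], [-0.49, -0.87, -0.0]]
1 -1 2.358956881374767 [[-0.0, -0.0, 1.0], [-1.0, 0.0, -0.0], [-0.0, -1.0, -0.0]]
-1 1 2.632622599327721 [[-0.0, -0.0, 1.0], [-0.87, 0.49, 0.0], [-0.49, -0.87, -0.0]]
-1 -1 0.002248950585016813 [[-0.0, -0.0, 1.0], [-1.0, 0.0, -0.0], [-0.0, -1.0, -0.0]]
L 451.4060556276106
wrist r,z 625.4281907786373 681.6049827498923 j2 0.38465 j3 0.00789
wrist r,z 330.76101232154076 581.2065373054713 j2 0.05620144645365776 j3 -0.9394045592002691
keep start b 0.7 1 j1 0.93 j4 -0.83 j5 -0.57 j6 -1.90 r,z 344.0 467.0
keep start b 0.7 -1 j1 0.93 j4 0.83 j5 -0.57 j6 1.38 r,z 344.0 467.0
keep start b 1.0 1 j1 0.93 j4 -1.32 j5 -0.43 j6 -1.34 r,z 344.0 467.0
keep start b 1.0 -1 j1 0.93 j4 1.32 j5 -0.43 j6 0.83 r,z 344.0 467.0
keep end b 0.7 1 j1 0.93 j4 -0.84 j5 -0.57 j6 -0.66 r,z 344.0 467.0
keep end b 0.7 -1 j1 0.93 j4 0.84 j5 -0.57 j6 0.14 r,z 344.0 467.0
keep end b 1.0 1 j1 0.93 j4 -1.33 j5 -0.43 j6 -0.10 r,z 344.0 467.0
keep end b 1.0 -1 j1 0.93 j4 1.33 j5 -0.43 j6 -0.42 r,z 344.0 467.0
left b 0.7 1 j1 1.01 j4 -0.84 j5 -0.62 j6 -0.59 r,z 386.0 438.0
left b 0.7 -1 j1 1.01 j4 0.84 j5 -0.62 j6 0.07 r,z 386.0 438.0
left b 1.0 1 j1 1.01 j4 -1.29 j5 -0.47 j6 -0.07 r,z 386.0 438.0
left b 1.0 -1 j1 1.01 j4 1.29 j5 -0.47 j6 -0.44 r,z 386.0 438.0
right down b 0.7 1 j1 0.80 j4 -0.81 j5 -0.50 j6 2.35 r,z 317.0 438.0
right down b 0.7 -1 j1 0.80 j4 0.81 j5 -0.50 j6 -2.87 r,z 317.0 438.0
right down b 1.0 1 j1 0.80 j4 -1.40 j5 -0.36 j6 3.00 r,z 317.0 438.0
right down b 1.0 -1 j1 0.80 j4 1.40 j5 -0.36 j6 2.76 r,z 317.0 438.0
right up b 0.7 1 j1 0.80 j4 -0.81 j5 -0.50 j6 -0.79 r,z 317.0 438.0
right up b 0.7 -1 j1 0.80 j4 0.81 j5 -0.50 j6 0.27 r,z 317.0 438.0
right up b 1.0 1 j1 0.80 j4 -1.41 j5 -0.36 j6 -0.14 r,z 317.0 438.0
right up b 1.0 -1 j1 0.80 j4 1.41 j5 -0.36 j6 -0.38 r,z 317.0 438.0
```

Request:
send_rows(targets=[{"gripper": -0.3,"x": 0,"y": 0,"z": 0.2,"ax": 0,"ay": 0,"az": -7.0},{"gripper": -0.3,"x": 0,"y": 0,"z": 0.2,"ax": 0,"ay": 0,"az": -7.0},{"gripper": -0.3,"x": 0,"y": 0,"z": 0.2,"ax": 0,"ay": 0,"az": -7.0},{"gripper": -0.3,"x": 0,"y": 0,"z": 0.2,"ax": 0,"ay": 0,"az": -7.0},{"gripper": -0.3,"x": 0,"y": 0,"z": 0.2,"ax": 0,"ay": 0,"az": -7.0}])

```text
clock: 2.25
position: [407.3, 339.5, 192.3]
ee_rot: [0.858, -0.432, 0.216, -0.174]
contact_force: [0.3, 0.7, -0.7]
gripper_width: 55.6
grasp_force: 0.0
```

Request:
send_rows(targets=[{"gripper": -0.3,"x": 0,"y": 0,"z": 0.2,"ax": 0,"ay": 0,"az": -7.0},{"gripper": -0.3,"x": 0,"y": 0,"z": 0.2,"ax": 0,"ay": 0,"az": -7.0},{"gripper": -0.3,"x": 0,"y": 0,"z": 0.2,"ax": 0,"ay": 0,"az": -7.0},{"gripper": -0.3,"x": 0,"y": 0,"z": 0.2,"ax": 0,"ay": 0,"az": -7.0},{"gripper": -0.3,"x": 0,"y": 0,"z": 0.2,"ax": 0,"ay": 0,"az": -7.0}])

```text
clock: 2.67
position: [412.6, 340.7, 183.8]
ee_rot: [0.948, -0.154, 0.259, -0.101]
contact_force: [-0.4, 0.5, 0.3]
gripper_width: 55.6
grasp_force: 0.0
```

Request:
send_rows(targets=[{"gripper": -0.3,"x": 0,"y": 0,"z": 0.2,"ax": 0,"ay": 0,"az": -7.0},{"gripper": -0.3,"x": 0,"y": 0,"z": 0.2,"ax": 0,"ay": 0,"az": -7.0},{"gripper": -0.3,"x": 0,"y": 0,"z": 0.2,"ax": 0,"ay": 0,"az": -7.0},{"gripper": -0.3,"x": 0,"y": 0,"z": 0.2,"ax": 0,"ay": 0,"az": -7.0},{"gripper": -0.3,"x": 0,"y": 0,"z": 0.2,"ax": 0,"ay": 0,"az": -7.0}])

```text
clock: 3.08
position: [418.0, 341.8, 175.4]
ee_rot: [0.951, 0.138, 0.277, -0.018]
contact_force: [-0.0, -0.6, 0.3]
gripper_width: 55.8
grasp_force: 0.0
```

Request:
send_rows(targets=[{"gripper": -0.3,"x": 0,"y": 0,"z": 0,"ax": 0,"ay": 0,"az": -7.0},{"gripper": -0.3,"x": 0,"y": 0,"z": 0,"ax": 0,"ay": 0,"az": -7.0},{"gripper": -0.3,"x": 0,"y": 0,"z": 0,"ax": 0,"ay": 0,"az": -7.0},{"gripper": -0.3,"x": 0,"y": 0,"z": 0,"ax": 0,"ay": 0,"az": -7.0},{"gripper": -0.3,"x": 0,"y": 0,"z": 0,"ax": 0,"ay": 0,"az": -7.0}])

```text
clock: 3.5
position: [418.0, 341.7, 175.5]
ee_rot: [0.865, 0.418, 0.27, 0.066]
contact_force: [-0.5, 0.1, -0.1]
gripper_width: 55.1
grasp_force: 0.0
```

Request:
send_rows(targets=[{"gripper": -0.3,"x": 0,"y": 0,"z": 0,"ax": 0,"ay": 0,"az": -7.0},{"gripper": -0.3,"x": 0,"y": 0,"z": 0,"ax": 0,"ay": 0,"az": -7.0},{"gripper": -0.3,"x": 0,"y": 0,"z": 0,"ax": 0,"ay": 0,"az": -7.0},{"gripper": -0.3,"x": 0,"y": 0,"z": 0,"ax": 0,"ay": 0,"az": -7.0},{"gripper": -0.3,"x": 0,"y": 0,"z": 0,"ax": 0,"ay": 0,"az": 0}])

```text
clock: 3.92
position: [417.9, 341.6, 175.4]
ee_rot: [0.74, 0.613, 0.246, 0.129]
contact_force: [0.5, 0.2, -0.0]
gripper_width: 55.2
grasp_force: 0.0
```

```bash
python3 - <<'E'
from h import *
s=arm.read_state();print(s['clock'],s['position'],np.round(s['joints'],3),s['gripper_width'])
rows(deck(.5,0,75,71.2,False))
E
```

```text
3.9167 [417.8830276  341.62332719 175.36770663] [ 0.921  0.113 -0.959  1.43  -0.36   0.695] 55.23879871159851
2 rows: xyz [-1.76  0.02  2.43] a [-1.6  -0.36 -0.59] mid [429. 327. 151.]
```

Request:
send_rows(targets=[{"gripper": -0.3,"x": -1.76,"y": 0.02,"z": 2.43,"ax": -1.6,"ay": -0.36,"az": -0.59},{"gripper": -0.3,"x": -1.76,"y": 0.02,"z": 2.43,"ax": -1.6,"ay": -0.36,"az": -0.59},{"gripper": -0.3,"x": 0,"y": 0,"z": 0,"ax": 0,"ay": 0,"az": 0}])

```text
clock: 4.17
position: [433.4, 329.7, 157.3]
ee_rot: [0.736, 0.61, 0.255, 0.146]
contact_force: [0.7, -0.5, -0.2]
gripper_width: 55.4
grasp_force: 0.0
```

```bash
python3 look.py w3; python3 -c "
from h import *
rows(deck(.5,0,39,71.2,False))"
```

```text
4.1667 [ 0.75  0.15 -0.99  1.81 -0.32  0.47] 55.4
26 799 ((2.4132299423217773, -2.5608062744140625), (123.2753677368164, 16.13800621032715), 69.2920150756836) [ -8.4063433  -30.43082503  34.39694068] [33.21440628 34.32614851 35.99544172]
49 214 ((2.2858006954193115, -0.8409423828125), (33.94940948486328, 6.742062568664551), 71.46419525146484) [ 2.49176138 -4.25234791 52.92286582] [51.66400733 52.94928283 54.04706037]
deck fit [-0.02113375 -0.00230457 -0.85351128] [[-59.00130212 -72.86396655  -3.56636686]
 [ 63.12703248  74.27474877  10.66358377]] ((1.7965965270996094, -0.07097625732421875), (149.51524353027344, 124.10983276367188), 89.96464538574219)
2 rows: xyz [-1.08 -0.36  3.14] a [-0.52 -0.12 -0.55] mid [447. 323. 128.]
```

View pics/w3.png

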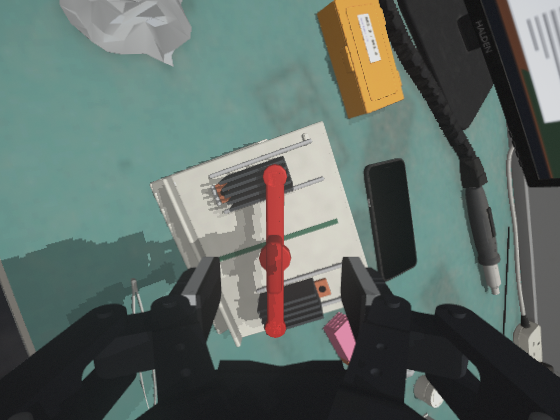

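The wrist view shows the fin at (275,257) centred between the fingers, and the sinks under the bar ends at (275,175) and (275,328). Joint 4 is nearing its limit, so I'll fit the arm's kinematics.

```bash
cat >> kin.py <<'E'
C0=np.array([[0,0,1.],[-1,0,0],[0,-1,0]])
def fk(j,P):
    L,h,a,l2,f,g=P; j1,j2,j3,j4,j5,j6=j   # g: forearm offset
    b=j2-j3
    r=a+l2*np.sin(j2)+f*np.cos(b)+g*np.sin(b); z=h+l2*np.cos(j2)-f*np.sin(b)+g*np.cos(b)
    M=(ori(j,-1,-1)).as_matrix()@C0
    return np.array([r*np.cos(j1),r*np.sin(j1),z])+L*M[:,2],M
E
python3 - <<'E'
from kin import *
from scipy.optimize import least_squares
s=arm.read_state();p,Rt=pose();print(np.round(s['joints'],4).tolist(),p,Rt.as_quat().round(4))
D=[([1.404,0.385,0.008,0,-1.194,-0.259],[258.122,569.185,231.312]),([0.921,0.113,-0.959,1.43,-0.36,0.695],[417.883,341.623,175.368]),(s['joints'],p)]
for j,pp in D:
    M=(ori(j,-1,-1)).as_matrix()@C0;z=M[:,2]
    a=np.tan(j[0]);pp=np.array(pp);
    if abs(z[2])<.99: print('L',(pp[1]-a*pp[0])/(z[1]-a*z[0]))
fun=lambda P:np.r_[np.concatenate([fk(j,P)[0]-np.array(pp) for j,pp in D]),0.02*(P-[250,250,0,300,330,0])]
r=least_squares(fun,[250,250,0,300,330,0]);print(r.x,fun(r.x)[:9].round(1))
E
```

```text
[0.7517, 0.1448, -0.9851, 1.7962, -0.3212, 0.4736] [434.03591138 329.22316577 158.05234328] [0.7376 0.6083 0.2546 0.1454]
L 361.3400402126016
L 181.64259535462057
[282.40626856 201.35802112 224.72359778 399.34304437 234.33069595
  31.40293563] [-157.8   26.5    0.7  -22.7   15.7   -6.7   22.1  -21.8    6.1]
```

```bash
cat >> kin.py <<'E'
def fk(j,P):
    L,h,a,l2,f,g,d,e=P; j1,j2,j3,j4,j5,j6=j
    b=j2-j3
    r=a+l2*np.sin(j2)+f*np.cos(b)+g*np.sin(b); z=h+l2*np.cos(j2)-f*np.sin(b)+g*np.cos(b)
    M=ori(j,-1,-1).as_matrix()@C0
    M5=R.from_euler('z',j1)*R.from_euler('y',b)*R.from_euler('x',-j4)
    return np.array([r*np.cos(j1)+d*np.sin(j1),r*np.sin(j1)-d*np.cos(j1),z])+L*M[:,2]+M5.apply([0,-e,0]),M
E
python3 - <<'E'
from kin import *
from scipy.optimize import least_squares
s=arm.read_state();p,Rt=pose()
D=[([1.404,0.385,0.008,0,-1.194,-0.259],[258.122,569.185,231.312]),([0.921,0.113,-0.959,1.43,-0.36,0.695],[417.883,341.623,175.368]),(s['joints'],p)]
g0=np.array([250,250,0,300,330,0,80,80])
fun=lambda P:np.r_[np.concatenate([fk(j,P)[0]-np.array(pp) for j,pp in D]),0.005*(P-g0)]
r=least_squares(fun,g0);print(r.x.round(1),fun(r.x)[:9].round(1))
g0=np.array([250,250,0,300,330,0,160,0])
for D_ in(D,):
    f2=lambda P:fun(np.r_[P,0.]); r=least_squares(f2,g0[:7]);print(r.x.round(1),f2(r.x)[:9].round(1))
E
```

```text
[295.5 167.1   3.8 556.8 421.4  -1.4   0.6 159.4] [-0.  -0.  -0.   0.1  0.1  0.  -0.1 -0.1  0. ]
[-187.4 -734.1  368.7  580.6  -72.2  229.5  155. ] [ -5.    0.8   0.1 -28.7  22.4  -0.9  27.9 -30.6   0.8]
```

```bash
cat >> kin.py <<'E'
from scipy.optimize import least_squares
PP=np.array([295.5,167.1,3.8,556.8,421.4,-1.4,.6,159.4])
LO=np.array([-3.14,-1.21,-1.07,-3.16,-2.99,-3.1]);HI=np.array([3.14,2.06,1.41,2.05,-.16,3.1])
def ik(T,seed,lim=True):
    def f(j):
        p,M=fk(j,PP);return np.r_[(p-T[:3,3])/10,10*R.from_matrix(M.T@T[:3,:3]).as_rotvec()]
    r=least_squares(f,np.clip(seed,LO+.01,HI-.01),bounds=(LO,HI) if lim else (-9,9));return r.x,np.abs(r.fun).max()
def tilt(T,deg):
    "pitch the tool about its own y at the TCP"
    T=T.copy();T[:3,:3]=T[:3,:3]@R.from_euler('y',deg,degrees=True).as_matrix();return T
E
python3 - <<'E'
from kin import *
s=arm.read_state()['joints']
for nm,T in(('keep start',deck(0,0,38,71,False)),('keep end',deck(0,0,38,0,False)),('left',deck(-10,50,10,0,False)),('left lifted',deck(-10,50,60,0,False)),('right down',deck(-10,-50,10,0,True)),('right down lift',deck(-10,-50,60,0,True))):
    for lim in(True,):
        best=[]
        for k in range(12):
            sd=s if k==0 else np.random.default_rng(k).uniform(LO,HI)
            j,e=ik(T,sd,lim)
            if e<.05 and not any(np.allclose(j,b,atol=.02) for b in best): best.append(j)
        print(nm,*[b.round(2) for b in best])
E
```

```text
keep start
keep end
left
left lifted
right down
right down lift
```

```bash
cat > try.py <<'E'
from kin import *
s=arm.read_state()['joints']
def sols(T,n=14):
    out=[]
    for k in range(n):
        sd=s if k==0 else np.random.default_rng(k).uniform(LO,HI)
        j,e=ik(T,sd)
        if e<.03 and not any(np.allclose(j,b,atol=.02) for b in out): out.append(j)
    return out
if __name__=='__main__':
    for t in(0,10,20,30,35,45):
        for nm,x,y,h,down in(('keep end up',0,0,38,False),('left up',-10,50,10,False),('right down',-10,-50,10,True),('right up',-10,-50,10,False)):
            print(t,nm,*[b.round(2).tolist() for b in sols(tilt(deck(x,y,h,0,down),t*(-1 if not down else 1)))],tilt(deck(x,y,h,0,down),t*(-1 if not down else 1))[:3,2].round(2))
E
python3 try.py
```

```text
0 keep end up [ 0.57  0.09 -0.82]
0 left up [ 0.57  0.09 -0.82]
0 right down [ 0.57  0.09 -0.82]
0 right up [ 0.57  0.09 -0.82]
10 keep end up [0.69, 0.27, -0.94, 1.66, -0.22, -0.59] [ 0.42  0.06 -0.91]
10 left up [0.73, 0.37, -0.88, 1.78, -0.24, -0.75] [ 0.42  0.06 -0.91]
10 right down [ 0.42  0.06 -0.91]
10 right up [ 0.42  0.06 -0.91]
20 keep end up [0.97, 0.32, -0.66, 0.45, -0.44, 0.36] [ 0.26  0.04 -0.97]
20 left up [1.01, 0.41, -0.63, 0.52, -0.41, 0.24] [ 0.26  0.04 -0.97]
20 right down [0.86, 0.34, -0.76, 0.58, -0.31, -2.81] [ 0.26  0.04 -0.97]
20 right up [0.86, 0.34, -0.76, 0.58, -0.31, 0.33] [ 0.26  0.04 -0.97]
30 keep end up [0.92, 0.38, -0.43, 0.09, -0.71, 0.73] [ 0.09  0.01 -1.  ]
30 left up [0.98, 0.46, -0.38, 0.1, -0.68, 0.67] [ 0.09  0.01 -1.  ]
30 right down [0.84, 0.4, -0.49, 0.1, -0.62, -2.33] [ 0.09  0.01 -1.  ]
30 right up [0.84, 0.4, -0.49, 0.1, -0.62, 0.81] [ 0.09  0.01 -1.  ]
35 keep end up [0.89, 0.41, -0.33, -0.0, -0.83, 0.83] [ 0. -0. -1.]
35 left up [0.95, 0.49, -0.28, -0.0, -0.8, 0.78] [ 0. -0. -1.]
35 right down [0.81, 0.43, -0.39, 0.0, -0.75, -2.23] [ 0.  0. -1.]
35 right up [0.81, 0.43, -0.39, -0.0, -0.75, 0.91] [ 0. -0. -1.]
45 keep end up [0.83, 0.48, -0.17, -0.13, -1.06, 0.96] [-0.17 -0.03 -0.98]
45 left up [0.88, 0.56, -0.12, -0.14, -1.03, 0.92] [-0.17 -0.03 -0.98]
45 right down [0.75, 0.5, -0.23, -0.12, -0.99, -2.1] [-0.17 -0.03 -0.98]
45 right up [0.75, 0.5, -0.23, -0.12, -0.99, 1.04] [-0.17 -0.03 -0.98]
```

```bash
python3 - <<'E'
from kin import *
from importlib import import_module
sols=import_module('try').sols
for down in(False,True):
  for t in(-35,-25,-18,-10,10):
    t2=t if not down else -t
    print(down,t,[[b.round(2).tolist() for b in sols(tilt(deck(.5,0,40,a,down),t2),8)] for a in(71,45,20,0)])
E
```

```text
False -35 [[[1.14, 0.5, -0.59, 0.75, -0.97, 1.05]], [[1.07, 0.48, -0.45, 0.45, -0.95, 0.99]], [[0.97, 0.44, -0.36, 0.2, -0.91, 0.9]], [[0.89, 0.4, -0.33, -0.0, -0.83, 0.83]]]
False -25 [[[1.09, 0.42, -0.74, 0.95, -0.77, 0.93]], [[1.06, 0.4, -0.63, 0.65, -0.73, 0.83]], [[1.0, 0.37, -0.56, 0.4, -0.66, 0.7]], [[0.95, 0.34, -0.53, 0.23, -0.59, 0.59]]]
False -18 [[[1.01, 0.36, -0.84, 1.18, -0.62, 0.79]], [[1.01, 0.35, -0.77, 0.9, -0.56, 0.62]], [[0.99, 0.33, -0.73, 0.7, -0.49, 0.43]], [[0.96, 0.31, -0.72, 0.58, -0.39, 0.24]]]
False -10 [[[0.83, 0.31, -0.94, 1.62, -0.47, 0.54]], [[0.84, 0.3, -0.92, 1.47, -0.4, 0.23]], [[0.8, 0.28, -0.92, 1.46, -0.31, -0.14]], [[0.7, 0.27, -0.94, 1.63, -0.22, -0.57]]]
False 10 [[], [], [], []]
True -35 [[[1.14, 0.5, -0.59, 0.75, -0.97, -2.09]], [[1.07, 0.48, -0.45, 0.45, -0.95, -2.15]], [[0.97, 0.44, -0.36, 0.2, -0.91, -2.24]], [[0.89, 0.4, -0.33, -0.0, -0.83, -2.31]]]
True -25 [[[1.09, 0.42, -0.74, 0.95, -0.77, -2.22]], [[1.06, 0.4, -0.63, 0.65, -0.73, -2.31]], [[1.0, 0.37, -0.56, 0.4, -0.66, -2.44]], [[0.95, 0.34, -0.53, 0.23, -0.59, -2.56]]]
True -18 [[[1.01, 0.36, -0.84, 1.18, -0.62, -2.36]], [[1.01, 0.35, -0.77, 0.9, -0.56, -2.52]], [[0.99, 0.33, -0.73, 0.7, -0.49, -2.71]], [[0.96, 0.31, -0.72, 0.58, -0.39, -2.9]]]
True -10 [[[0.83, 0.31, -0.94, 1.62, -0.47, -2.61]], [[0.84, 0.3, -0.92, 1.47, -0.4, -2.91]], [[0.8, 0.28, -0.92, 1.46, -0.31, 3.0]], [[0.7, 0.27, -0.94, 1.63, -0.22, 2.57]]]
True 10 [[], [[0.3, 0.29, -0.83, -3.06, -0.29, 2.16]], [], []]
```

```bash
cat >> kin.py <<'E'
PX,PY=1.0,-0.5
def keep(a,h,down=False,t=-25,off=-3):
    c,s=np.cos(np.radians(a)),np.sin(np.radians(a));return tilt(deck(PX+off*c,PY+off*s,h,a,down),t)
E
python3 - <<'E'
from kin import *
a=71.3
rows(keep(a,75),wmax=5)
rows(keep(a,40),T0=keep(a,75))
rows(keep(0,40),T0=keep(a,40),wmax=5)
E
```

```text
6 rows: xyz [-0.33 -0.12  0.52] a [-0.22 -4.21 -0.16] mid [438. 321. 142.]
1 rows: xyz [1.48 0.   3.17] a [-0.  0.  0.] mid [450. 311. 113.]
15 rows: xyz [ 0.   -0.02 -0.  ] a [ 2.01 -0.    4.31] mid [459. 313.  98.]
```

Request:
send_rows(targets=[{"gripper": -0.3,"x": -0.33,"y": -0.12,"z": 0.52,"ax": -0.22,"ay": -4.2,"az": -0.16},{"gripper": -0.3,"x": -0.33,"y": -0.12,"z": 0.52,"ax": -0.22,"ay": -4.2,"az": -0.16},{"gripper": -0.3,"x": -0.33,"y": -0.12,"z": 0.52,"ax": -0.22,"ay": -4.2,"az": -0.16},{"gripper": -0.3,"x": -0.33,"y": -0.12,"z": 0.52,"ax": -0.22,"ay": -4.2,"az": -0.16},{"gripper": -0.3,"x": -0.33,"y": -0.12,"z": 0.52,"ax": -0.22,"ay": -4.2,"az": -0.16}])

```text
clock: 4.63
position: [439.1, 319.0, 136.7]
ee_rot: [0.764, 0.579, 0.139, 0.249]
contact_force: [1.1, -0.4, 0.6]
gripper_width: 55.3
grasp_force: 0.0
```

Request:
send_rows(targets=[{"gripper": -0.3,"x": -0.33,"y": -0.12,"z": 0.52,"ax": -0.22,"ay": -4.2,"az": -0.16},{"gripper": -0.3,"x": 0,"y": 0,"z": 0,"ax": 0,"ay": 0,"az": 0}])

```text
clock: 4.8
position: [440.4, 317.7, 130.8]
ee_rot: [0.767, 0.571, 0.113, 0.271]
contact_force: [0.4, 0.5, 0.2]
gripper_width: 55.5
grasp_force: 0.0
```

```bash
python3 look.py w4; python3 - <<'E'
from kin import *
print(arm.read_state()['joints'].round(3) , pose()[0], 'fk',fk(arm.read_state()['joints'],PP)[0])
a=71.3
rows(keep(a,75));rows(keep(a,40))
E
```

```text
4.8 [ 1.13  0.33 -0.76  0.92 -0.78  0.95] 55.5
26 2250 ((3.216982841491699, 0.19971084594726562), (125.89913177490234, 17.0970516204834), 70.37130737304688) [10.27365792 22.31670807 34.27439444] [33.18158433 34.22198483 35.6580691 ]
49 108 ((2.1445839405059814, -1.3902702331542969), (33.487117767333984, 6.905892372131348), 70.0979995727539) [ -1.50147563 -11.46549098  53.08293169] [51.92004271 53.18991237 54.06877644]
deck fit [-0.02540949 -0.00705624 -0.53251048] [[-58.81788343 -73.12299264  -3.54365009]
 [ 63.0679718   74.44430907  10.65260783]] ((1.6222496032714844, -0.35047149658203125), (150.40565490722656, 124.13174438476562), 89.8624496459961)
[ 1.129  0.331 -0.766  0.923 -0.776  0.948] [440.45270073 316.72299649 131.21191693] fk [439.47937092 316.70136963 131.44477083]
1 rows: xyz [-0.67 -0.09  0.51] a [ 0.07 -3.04 -0.11] mid [440. 313. 129.]
1 rows: xyz [ 0.64 -0.09  3.75] a [ 0.07 -3.04 -0.11] mid [450. 315. 115.]
```

Request:
send_rows(targets=[{"gripper": -0.3,"x": 0.21,"y": -0.03,"z": 1.25,"ax": 0,"ay": -1,"az": 0},{"gripper": -0.3,"x": 0.21,"y": -0.03,"z": 1.25,"ax": 0,"ay": -1,"az": 0},{"gripper": -0.3,"x": 0.21,"y": -0.03,"z": 1.25,"ax": 0,"ay": -1,"az": 0},{"gripper": -0.3,"x": 0,"y": 0,"z": 0,"ax": 0,"ay": 0,"az": 0}])

```text
clock: 5.18
position: [460.5, 307.3, 98.3]
ee_rot: [0.77, 0.563, 0.092, 0.287]
contact_force: [-0.1, 0.3, 0.3]
gripper_width: 55.9
grasp_force: 0.0
```

Request:
send_rows(targets=[{"gripper": 1,"x": 0,"y": 0,"z": 0,"ax": 0,"ay": 0,"az": 0},{"gripper": 1,"x": 0,"y": 0,"z": 0,"ax": 0,"ay": 0,"az": 0},{"gripper": 1,"x": 0,"y": 0,"z": 0,"ax": 0,"ay": 0,"az": 0},{"gripper": 1,"x": 0,"y": 0,"z": 0,"ax": 0,"ay": 0,"az": 0},{"gripper": 1,"x": 0,"y": 0,"z": 0,"ax": 0,"ay": 0,"az": 0}])

```text
clock: 5.6
position: [459.8, 308.8, 100.1]
ee_rot: [0.769, 0.564, 0.094, 0.286]
contact_force: [-7.6, 0.4, 2.6]
gripper_width: 8.2
grasp_force: 60.0
```

```bash
python3 - <<'E'
from kin import *
s=arm.read_state();print(s['clock'],s['gripper_width'],s['grasp_force'],s['contact_force'],s['wrist_torque'])
T=T4(*pose());print(todeck(T[:3,3]),(R.from_matrix(keep(71.3,40)[:3,:3]).inv()*R.from_matrix(T[:3,:3])).as_rotvec(degrees=True).round(1))
rows(keep(0,40),wmax=5)
# rigid turn about pivot axis
from h import *
n=RR.as_matrix()[:,2];O=RO+[0,0,66]+RR.apply([1.5,-.5,0])
for a in(71,):
    Rn=R.from_rotvec(-n*np.radians(a)).as_matrix();G=np.eye(4);G[:3,:3]=Rn;G[:3,3]=O-Rn@O
    rows(G@T,wmax=5)
E
```

```text
5.6 8.18312461706971 59.9593859910965 [-7.59855977  0.36974179  2.6043569 ] [ 0.56208297  2.3788174  -0.64906325]
[ 0.35101211 -6.66148281 41.37958339] [-0.2  0.   0.1]
15 rows: xyz [ 0.02 -0.04  0.  ] a [ 2.02 -0.01  4.3 ] mid [458. 311.  98.]
15 rows: xyz [-0.   -0.05  0.  ] a [ 2.   -0.02  4.29] mid [457. 310.  98.]
```

Request:
send_rows(targets=[{"gripper": 1,"x": 0,"y": -0.05,"z": 0,"ax": 2,"ay": 0,"az": 4.3},{"gripper": 1,"x": 0,"y": -0.05,"z": 0,"ax": 2,"ay": 0,"az": 4.3},{"gripper": 1,"x": 0,"y": -0.05,"z": 0,"ax": 2,"ay": 0,"az": 4.3},{"gripper": 1,"x": 0,"y": -0.05,"z": 0,"ax": 2,"ay": 0,"az": 4.3},{"gripper": 1,"x": 0,"y": -0.05,"z": 0,"ax": 2,"ay": 0,"az": 4.3}])

```text
clock: 6.02
position: [457.8, 309.9, 98.8]
ee_rot: [0.883, 0.415, 0.096, 0.195]
contact_force: [-5.5, 0.9, 2.6]
gripper_width: 8.2
grasp_force: 59.8
```

Request:
send_rows(targets=[{"gripper": 1,"x": 0,"y": -0.05,"z": 0,"ax": 2,"ay": 0,"az": 4.3},{"gripper": 1,"x": 0,"y": -0.05,"z": 0,"ax": 2,"ay": 0,"az": 4.3},{"gripper": 1,"x": 0,"y": -0.05,"z": 0,"ax": 2,"ay": 0,"az": 4.3},{"gripper": 1,"x": 0,"y": -0.05,"z": 0,"ax": 2,"ay": 0,"az": 4.3},{"gripper": 1,"x": 0,"y": -0.05,"z": 0,"ax": 2,"ay": 0,"az": 4.3}])

```text
clock: 6.43
position: [456.3, 311.8, 98.0]
ee_rot: [0.959, 0.25, 0.095, 0.096]
contact_force: [-6.7, 1.1, 2.6]
gripper_width: 8.3
grasp_force: 59.6
```

```bash
cat > st.py <<'E'
from kin import *
s=arm.read_state();print(s['clock'],s['gripper_width'],s['grasp_force'],s['contact_force'],s['wrist_torque'],np.round(s['joints'],2))
T=T4(*pose());print('deck',todeck(T[:3,3]).round(1));Q=RR.inv()*R.from_matrix(T[:3,:3]);print('tool x,y,z in deck',Q.as_matrix().T.round(3).tolist())
E
python3 st.py; python3 -c "
from kin import *
rows(keep(0,40,off=-6.6),wmax=5)"
```

```text
6.4333 8.257678709391083 59.62959945201874 [-6.70055529  1.11733956  2.56520578] [ 0.57051469  2.02526176 -0.08740894] [ 1.02  0.37 -0.58  0.45 -0.67  0.7 ]
deck [-3.4 -3.3 41.4]
tool x,y,z in deck [[0.832, 0.362, -0.42], [0.4, -0.916, 0.003], [-0.384, -0.171, -0.908]]
5 rows: xyz [-0.02 -0.06  0.04] a [ 2.02 -0.04  4.27] mid [455. 313.  97.]
```

Request:
send_rows(targets=[{"gripper": 1,"x": 0,"y": -0.05,"z": 0,"ax": 2,"ay": 0,"az": 4.28},{"gripper": 1,"x": 0,"y": -0.05,"z": 0,"ax": 2,"ay": 0,"az": 4.28},{"gripper": 1,"x": 0,"y": -0.05,"z": 0,"ax": 2,"ay": 0,"az": 4.28},{"gripper": 1,"x": 0,"y": -0.05,"z": 0,"ax": 2,"ay": 0,"az": 4.28},{"gripper": 1,"x": 0,"y": -0.05,"z": 0,"ax": 2,"ay": 0,"az": 4.28}])

```text
clock: 6.85
position: [455.5, 314.1, 97.6]
ee_rot: [0.993, 0.075, 0.089, -0.006]
contact_force: [-5.6, 2.6, 0.9]
gripper_width: 8.5
grasp_force: 59.5
```

Request:
send_rows(targets=[{"gripper": 1,"x": 0,"y": 0,"z": 0,"ax": 0,"ay": 0,"az": 0}])

```text
clock: 6.93
position: [455.5, 314.1, 97.6]
ee_rot: [0.993, 0.075, 0.089, -0.007]
contact_force: [-7.5, 4.3, 1.4]
gripper_width: 8.5
grasp_force: 59.6
```

```bash
python3 st.py
```

```text
6.9333 8.483392946411971 59.55400764942169 [-7.5446606   4.34917337  1.44781439] [1.1683435  2.41813194 0.24217449] [ 0.96  0.34 -0.55  0.24 -0.57  0.57]
deck [-3.9 -0.8 41.4]
tool x,y,z in deck [[0.908, -0.002, -0.419], [-0.002, -1.0, 0.001], [-0.419, 0.0, -0.908]]
```

Request:
send_rows(targets=[{"gripper": -0.3,"x": 0,"y": 0,"z": 0,"ax": 0,"ay": 0,"az": 0},{"gripper": -0.3,"x": 0,"y": 0,"z": 0,"ax": 0,"ay": 0,"az": 0},{"gripper": -0.3,"x": 0,"y": 0,"z": 0,"ax": 0,"ay": 0,"az": 0},{"gripper": -0.3,"x": -0.5,"y": 0,"z": -1,"ax": 0,"ay": 0,"az": 0},{"gripper": -0.3,"x": -1.5,"y": 0,"z": -3.5,"ax": 0,"ay": 0,"az": 0}])

```text
clock: 7.35
position: [428.2, 307.3, 134.3]
ee_rot: [0.993, 0.076, 0.086, -0.001]
contact_force: [0.0, 0.4, 1.8]
gripper_width: 56.0
grasp_force: 0.0
```

Request:
send_rows(targets=[{"gripper": 0,"x": -1.2,"y": 0,"z": -3,"ax": 0,"ay": 0,"az": 0},{"gripper": 0,"x": -1.2,"y": 0,"z": -3,"ax": 0,"ay": 0,"az": 0},{"gripper": 0,"x": 0,"y": 0,"z": 0,"ax": 0,"ay": 0,"az": 0}])

```text
clock: 7.6
position: [394.9, 306.2, 199.0]
ee_rot: [0.993, 0.078, 0.092, -0.009]
contact_force: [-0.7, 0.7, 0.7]
gripper_width: 42.7
grasp_force: 0.0
```

```bash
python3 look.py w5; python3 st.py; python3 - <<'E'
from kin import *
d=np.load("w5.npz");Q=d['Q'];im=d['im'];hsv=cv2.cvtColor(im,cv2.COLOR_RGB2HSV)
for y0 in(50,-50):
    k=(abs(Q[...,1]-y0)<17)&(abs(Q[...,0])<62)&(Q[...,2]>17)&(Q[...,2]<33)
    q=Q[k];print(y0,'top',k.sum(),cv2.minAreaRect(q[:,:2].astype(np.float32)),np.percentile(q,[1,50,99],axis=0).round(1).tolist())
    k=(abs(Q[...,1]-y0)<17)&(abs(Q[...,0])<62)&(hsv[...,0]<18)&(hsv[...,1]>90)&(Q[...,2]<15)
    q=Q[k];print(' tab',k.sum(),q.mean(0) if len(q) else '')
E
```

```text
7.6 [ 1.07  0.12 -0.53  0.2  -0.81  0.53] 42.7
26 1408 ((2.526264190673828, 0.24422073364257812), (125.57855987548828, 19.07693099975586), 1.7077460289001465) [25.58429666  0.1888503  34.31037316] [33.11628395 34.25212933 35.86527665]
49 190 ((3.379915237426758, -0.4345889091491699), (31.83925437927246, 6.944294452667236), 1.5342403650283813) [ 8.16671122 -0.27375786 53.1125461 ] [51.7867657  53.16865629 54.13048078]
deck fit [-0.02553174 -0.00382319 -0.71561725] [[-58.94815223 -74.35101354  -3.70312323]
 [ 63.30354626  73.90193396  10.67955212]] ((1.5591011047363281, -0.15180206298828125), (150.73126220703125, 124.47403717041016), 89.7766342163086)
7.65 43.16973410316593 0.0 [ 0.88526346  0.73403005 -0.87252432] [-0.05299935  0.39604166  0.02244267] [ 1.07  0.13 -0.53  0.2  -0.81  0.53]
deck [2.800e+00 1.000e-01 1.575e+02]
tool x,y,z in deck [[0.91, 0.003, -0.414], [0.002, -1.0, -0.003], [-0.414, 0.002, -0.91]]
50 top 1445 ((6.098726272583008, 50.010772705078125), (22.669214248657227, 46.578216552734375), 89.7943115234375) [[-16.5, 38.8, 17.2], [8.5, 49.4, 25.2], [28.9, 60.7, 27.2]]
 tab 4 [-25.12931118  48.71872916   2.18190868]
-50 top 1390 ((-4.010869979858398, -50.30135726928711), (22.467453002929688, 46.13710021972656), 89.99544525146484) [[-26.5, -61.0, 17.3], [-1.7, -49.9, 25.6], [18.6, -39.2, 27.5]]
 tab 219 [ 23.59393202 -49.85965337   2.2807914 ]
```

View pics/w5.png

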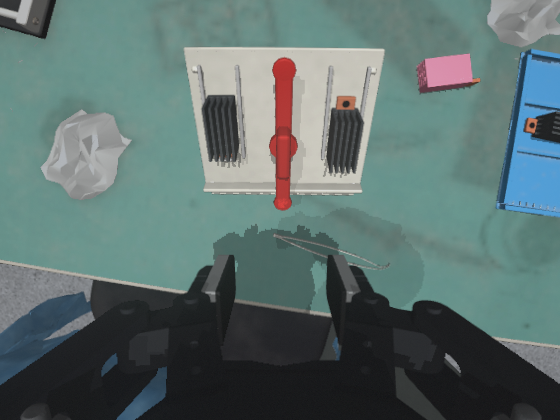

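The wrist view shows the keeper along the slope, ends at (284,68) and (283,203), with both sinks free at (222,130) and (345,140). The pink block at (447,72) is to be left alone. Left sink next.

```bash
python3 - <<'E'
from kin import *
A=tilt(deck(3,50,70,0,False),-25);B=tilt(deck(3,50,12.5,0,False),-25)
rows(A);rows(B,T0=A,vmax=2.2)
for nm,x,y in(('far',55,157),('near',-50,157)):
    tr=np.radians(1.8);c=np.array([536.2+np.cos(tr)*x-np.sin(tr)*y,-115.5+np.sin(tr)*x+np.cos(tr)*y]);print(nm,c)
    for z in(17,120):
        M=R.from_matrix(np.c_[[0,-1,0],[-1,0,0],[0,0,-1.]])  # tool x -> -y
        T=T4([c[0],c[1],z],R.from_euler('z',1.8,degrees=True)*M)
        for t in(-25,25):
            j,e=ik(tilt(T,t),[.2,.5,0,0,-1,0]);print(z,t,j.round(2),round(e,3),tilt(T,t)[:3,2].round(2))
E
```

```text
3 rows: xyz [ 1.23 -1.66  2.65] a [-0.03 -0.17  0.06] mid [416. 334. 161.]
3 rows: xyz [ 0.81 -0.    1.74] a [ 0.  0. -0.] mid [453. 365. 102.]
far [586.24137164  43.15012173]
17 -25 [ 0.09  0.6  -0.11 -0.56 -0.91  0.3 ] 0.0 [-0.01  0.42 -0.91]
17 25 [ 0.5   0.61 -0.49  0.57 -0.76 -0.95] 0.0 [ 0.01 -0.42 -0.91]
120 -25 [ 0.1   0.46 -0.06 -0.5  -1.07  0.18] 0.0 [-0.01  0.42 -0.91]
120 25 [ 0.52  0.48 -0.38  0.47 -0.98 -0.8 ] 0.0 [ 0.01 -0.42 -0.91]
near [481.29318281  39.85199202]
17 -25 [ 0.09  0.48 -0.35 -0.62 -0.81  0.39] 0.0 [-0.01  0.42 -0.91]
17 25 [ 0.59  0.5  -0.76  0.62 -0.66 -1.12] 0.0 [ 0.01 -0.42 -0.91]
120 -25 [ 0.11  0.31 -0.3  -0.53 -0.99  0.22] 0.0 [-0.01  0.42 -0.91]
120 25 [ 0.62  0.33 -0.63  0.46 -0.92 -0.93] 0.0 [ 0.01 -0.42 -0.91]
```

Request:
send_rows(targets=[{"gripper": 0,"x": 1.23,"y": -1.66,"z": 2.65,"ax": 0,"ay": -0.17,"az": 0.06},{"gripper": 0,"x": 1.23,"y": -1.66,"z": 2.65,"ax": 0,"ay": -0.17,"az": 0.06},{"gripper": 0,"x": 1.23,"y": -1.66,"z": 2.65,"ax": 0,"ay": -0.17,"az": 0.06},{"gripper": 0,"x": 0,"y": 0,"z": 0,"ax": 0,"ay": 0,"az": 0}])

```text
clock: 7.98
position: [437.6, 361.2, 114.2]
ee_rot: [0.994, 0.075, 0.082, -0.001]
contact_force: [0.8, -0.6, -0.5]
gripper_width: 42.6
grasp_force: 0.0
```

```bash
python3 st.py; python3 - <<'E'
from kin import *
rows(tilt(deck(3,50,12.5,0,False),-25),vmax=2.2)
E
```

```text
7.9833 42.64416038273207 0.0 [ 0.78744207 -0.56525625 -0.50823753] [-0.16234298  0.32690409 -0.05682853] [ 1.04  0.35 -0.47  0.22 -0.67  0.52]
deck [-3.1 48.5 61. ]
tool x,y,z in deck [[0.901, -0.0, -0.433], [0.005, -1.0, 0.011], [-0.433, -0.011, -0.901]]
3 rows: xyz [ 0.88 -0.06  1.37] a [ 0.22  0.22 -0.01] mid [454. 364.  96.]
```

Request:
send_rows(targets=[{"gripper": 0,"x": 0.88,"y": -0.06,"z": 1.37,"ax": 0.2,"ay": 0.2,"az": 0},{"gripper": 0,"x": 0.88,"y": -0.06,"z": 1.37,"ax": 0.2,"ay": 0.2,"az": 0},{"gripper": 0,"x": 0.88,"y": -0.06,"z": 1.37,"ax": 0.2,"ay": 0.2,"az": 0},{"gripper": 0,"x": 0,"y": 0,"z": 0,"ax": 0,"ay": 0,"az": 0}])

```text
clock: 8.32
position: [469.7, 366.1, 81.7]
ee_rot: [0.993, 0.075, 0.088, -0.008]
contact_force: [-0.2, -0.1, -0.9]
gripper_width: 42.6
grasp_force: 0.0
```

```bash
python3 st.py; python3 - <<'E'
from kin import *
rows(tilt(deck(3,50,12.5,0,False),-25),vmax=2.2)
E
```

```text
8.3167 42.589131140105735 0.0 [-0.23102666 -0.11037939 -0.88439159] [-0.14319598  0.34443829 -0.04565561] [ 0.99  0.42 -0.46  0.24 -0.58  0.54]
deck [ 5.  48.4 15.7]
tool x,y,z in deck [[0.907, -0.002, -0.421], [-0.003, -1.0, -0.001], [-0.421, 0.002, -0.907]]
1 rows: xyz [-0.04 -0.16  0.38] a [-0.11 -0.1  -0.13] mid [470. 367.  80.]
```

Request:
send_rows(targets=[{"gripper": 0,"x": 0,"y": -0.15,"z": 0.35,"ax": 0,"ay": 0,"az": 0},{"gripper": 0,"x": 0,"y": 0,"z": 0,"ax": 0,"ay": 0,"az": 0},{"gripper": 1,"x": 0,"y": 0,"z": 0,"ax": 0,"ay": 0,"az": 0},{"gripper": 1,"x": 0,"y": 0,"z": 0,"ax": 0,"ay": 0,"az": 0},{"gripper": 1,"x": 0,"y": 0,"z": 0,"ax": 0,"ay": 0,"az": 0}])

```text
clock: 8.73
position: [469.9, 369.4, 82.1]
ee_rot: [0.993, 0.076, 0.09, -0.01]
contact_force: [-2.2, -0.7, 2.6]
gripper_width: 20.2
grasp_force: 59.4
```

Request:
send_rows(targets=[{"gripper": 1,"x": 0,"y": 0,"z": 0,"ax": 0,"ay": 0,"az": 0},{"gripper": 1,"x": 0,"y": 0,"z": 0,"ax": 0,"ay": 0,"az": 0}])

```text
clock: 8.9
position: [469.9, 369.4, 82.1]
ee_rot: [0.993, 0.076, 0.09, -0.01]
contact_force: [-3.7, -1.3, 6.2]
gripper_width: 20.5
grasp_force: 59.9
```

```bash
python3 st.py; python3 - <<'E'
from kin import *
T=T4(*pose());n=RR.as_matrix()[:,2]
U=T.copy();U[:3,3]+=n*60;rows(U,vmax=2)
# lifted: go to z 170
E
```

```text
8.9 20.454580414502136 59.90577128715813 [-3.65687837 -1.26196401  6.23601224] [-0.34008576  1.14829283 -0.04075833] [ 1.    0.42 -0.46  0.24 -0.58  0.53]
deck [ 5.7 51.6 15.7]
tool x,y,z in deck [[0.909, -0.001, -0.417], [-0.004, -1.0, -0.005], [-0.417, 0.006, -0.909]]
3 rows: xyz [-0.83 -0.01 -1.82] a [ 0. -0.  0.] mid [453. 367. 107.]
```

Request:
send_rows(targets=[{"gripper": 1,"x": -0.83,"y": 0,"z": -1.82,"ax": 0,"ay": 0,"az": 0},{"gripper": 1,"x": -0.83,"y": 0,"z": -1.82,"ax": 0,"ay": 0,"az": 0},{"gripper": 1,"x": -0.83,"y": 0,"z": -1.82,"ax": 0,"ay": 0,"az": 0},{"gripper": 1,"x": -0.8,"y": 0,"z": -2,"ax": 0,"ay": 0,"az": 0},{"gripper": 1,"x": -0.3,"y": 0,"z": -2.5,"ax": 0,"ay": 0,"az": 0}])

```text
clock: 9.32
position: [416.1, 359.5, 172.0]
ee_rot: [0.993, 0.076, 0.088, -0.009]
contact_force: [-0.4, 0.2, -0.8]
gripper_width: 20.2
grasp_force: 59.0
```

```bash
cat > place.py <<'E'
from kin import *
TR=np.array([536.2,-115.5,0]);TY=1.8
def tray(x,y,z,yaw=90): return T4(TR+R.from_euler('z',TY,degrees=True).apply([x,y,z]),R.from_euler('z',TY+yaw,degrees=True))
def sinkdeck(x,y,h,tabup): return T4(RO+[0,0,66]+RR.apply([x,y,h]),RR*R.from_euler('z',0 if tabup else 180,degrees=True))
def grasp(Tt,S): return np.linalg.inv(Tt)@S
E
python3 - <<'E'
from place import *
# grasp-time tool pose
Tg=T4(np.array([469.9,369.4,82.1]),R.from_quat([0.993,0.076,0.09,-0.01]))
G=grasp(Tg,sinkdeck(1.1,todeck(Tg[:3,3])[1],13.3,False));print(G.round(2));np.save('G1.npy',G)
A=tray(55,157,18+80)@np.linalg.inv(G);print(A.round(2));rows(A)
j=arm.read_state()['joints'];print(j.round(2),ik(A,[.2,.5,0,0,-1,0]))
print(arm.read_state()['gripper_width'],arm.read_state()['contact_force'])
E
```

```text
[[-0.91  0.   -0.42 -3.22]
 [ 0.    1.   -0.01  0.03]
 [ 0.42 -0.01 -0.91  4.06]
 [ 0.    0.    0.    1.  ]]
[[ 3.0000e-02 -1.0000e+00 -1.0000e-02  5.8639e+02]
 [-9.1000e-01 -3.0000e-02  4.2000e-01  3.8530e+01]
 [-4.2000e-01 -1.0000e-02 -9.1000e-01  1.0035e+02]
 [ 0.0000e+00  0.0000e+00  0.0000e+00  1.0000e+00]]
15 rows: xyz [2.52 1.26 0.1 ] a [ 0.83 -1.7   6.5 ] mid [577. 232. 167.]
[ 1.08  0.24 -0.45  0.2  -0.78  0.51] (array([ 0.0952659 ,  0.48407043, -0.07787455, -0.50462889, -1.03314507,
        0.20211959]), np.float64(1.1368683772161604e-14))
20.22888077589382 [-0.39855808  0.21941722 -0.82688343]
```

Request:
send_rows(targets=[{"gripper": 1,"x": 0.6,"y": 0,"z": -3.4,"ax": 0,"ay": 0,"az": 0},{"gripper": 1,"x": 0.6,"y": 0,"z": -3.4,"ax": 0,"ay": 0,"az": 0}])

```text
clock: 9.48
position: [416.4, 359.6, 242.4]
ee_rot: [0.993, 0.076, 0.089, -0.009]
contact_force: [-0.1, 0.8, 0.1]
gripper_width: 20.7
grasp_force: 59.0
```

```bash
python3 - <<'E'
from place import *
G=np.load('G1.npy');print(pose()[0])
A=tray(55,157,18+80)@np.linalg.inv(G);rows(A,wmax=6.0)
E
```

```text
[416.3925425  359.61759003 242.43983572]
17 rows: xyz [2.27 1.18 0.5 ] a [ 0.72 -1.5   5.74] mid [582. 228. 202.]
```

Request:
send_rows(targets=[{"gripper": 1,"x": 2.27,"y": 1.18,"z": 0.5,"ax": 0.72,"ay": -1.5,"az": 5.74},{"gripper": 1,"x": 2.27,"y": 1.18,"z": 0.5,"ax": 0.72,"ay": -1.5,"az": 5.74},{"gripper": 1,"x": 2.27,"y": 1.18,"z": 0.5,"ax": 0.72,"ay": -1.5,"az": 5.74},{"gripper": 1,"x": 2.27,"y": 1.18,"z": 0.5,"ax": 0.72,"ay": -1.5,"az": 5.74},{"gripper": 1,"x": 2.27,"y": 1.18,"z": 0.5,"ax": 0.72,"ay": -1.5,"az": 5.74}])

```text
clock: 9.9
position: [530.5, 298.0, 226.9]
ee_rot: [0.983, -0.171, 0.017, -0.059]
contact_force: [-0.2, 0.1, -0.6]
gripper_width: 20.2
grasp_force: 59.0
```

Request:
send_rows(targets=[{"gripper": 1,"x": 2.27,"y": 1.18,"z": 0.5,"ax": 0.72,"ay": -1.5,"az": 5.74},{"gripper": 1,"x": 2.27,"y": 1.18,"z": 0.5,"ax": 0.72,"ay": -1.5,"az": 5.74},{"gripper": 1,"x": 2.27,"y": 1.18,"z": 0.5,"ax": 0.72,"ay": -1.5,"az": 5.74},{"gripper": 1,"x": 2.27,"y": 1.18,"z": 0.5,"ax": 0.72,"ay": -1.5,"az": 5.74},{"gripper": 1,"x": 2.27,"y": 1.18,"z": 0.5,"ax": 0.72,"ay": -1.5,"az": 5.74}])

```text
clock: 10.32
position: [597.5, 194.6, 186.4]
ee_rot: [0.907, -0.405, -0.056, -0.102]
contact_force: [0.1, -0.2, -0.2]
gripper_width: 20.3
grasp_force: 59.0
```

Request:
send_rows(targets=[{"gripper": 1,"x": 2.27,"y": 1.18,"z": 0.5,"ax": 0.72,"ay": -1.5,"az": 5.74},{"gripper": 1,"x": 2.27,"y": 1.18,"z": 0.5,"ax": 0.72,"ay": -1.5,"az": 5.74},{"gripper": 1,"x": 2.27,"y": 1.18,"z": 0.5,"ax": 0.72,"ay": -1.5,"az": 5.74}])

```text
clock: 10.57
position: [608.5, 125.1, 152.1]
ee_rot: [0.831, -0.533, -0.099, -0.125]
contact_force: [1.0, -0.2, -0.2]
gripper_width: 20.2
grasp_force: 59.0
```

```bash
python3 - <<'E'
from place import *
G=np.load('G1.npy');print(pose()[0])
A=tray(55,157,18+80)@np.linalg.inv(G);rows(A,wmax=6.0)
im,d,m=grab("wrist","w6");C=cloud(d,m);np.savez("w6.npz",im=im,C=C)
hsv=cv2.cvtColor(im,cv2.COLOR_RGB2HSV)
k=(hsv[...,0]>98)&(hsv[...,0]<112)&(hsv[...,1]>150)&(C[...,2]<40)&(C[...,2]>-15);p=C[k]
Q=R.from_euler('z',TY,degrees=True).inv().apply(p-TR);print('tray frame extents',np.nanpercentile(Q,[.2,50,99.8],axis=0).round(1).tolist())
E
```

```text
[608.46336196 125.14547827 152.10846454]
4 rows: xyz [2.26 1.2  0.46] a [ 0.69 -1.48  5.65] mid [602.  80. 127.]
tray frame extents [[-82.8, 96.4, 0.5], [29.3, 136.3, 3.0], [82.3, 196.0, 14.2]]
```

View pics/w6.png

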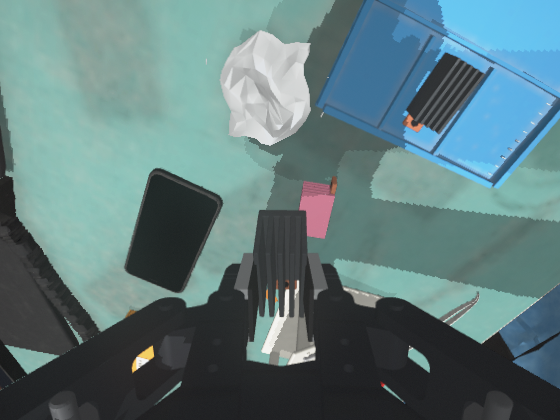

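The wrist view shows the held sink at (283,260) with its tab trailing at (276,290). Sink c is in the middle bay at (447,92) with its tab at (412,123). Pink block at (317,207) passed.

Request:
send_rows(targets=[{"gripper": 1,"x": 2.26,"y": 1.2,"z": 0.46,"ax": 0.7,"ay": -1.5,"az": 5.65},{"gripper": 1,"x": 2.26,"y": 1.2,"z": 0.46,"ax": 0.7,"ay": -1.5,"az": 5.65},{"gripper": 1,"x": 2.26,"y": 1.2,"z": 0.46,"ax": 0.7,"ay": -1.5,"az": 5.65},{"gripper": 1,"x": 2.26,"y": 1.2,"z": 0.46,"ax": 0.7,"ay": -1.5,"az": 5.65},{"gripper": 1,"x": 0,"y": 0,"z": 0,"ax": 0,"ay": 0,"az": 0}])

```text
clock: 11.03
position: [583.0, 35.6, 97.6]
ee_rot: [0.699, -0.682, -0.154, -0.148]
contact_force: [-0.7, -0.2, -1.2]
gripper_width: 20.4
grasp_force: 59.0
```

```bash
python3 - <<'E'
from place import *
G=np.load('G1.npy');print(pose()[0])
A=tray(55,157,18+80)@np.linalg.inv(G);rows(A,wmax=6.0)
im,d,m=grab("wrist","w7");C=cloud(d,m);np.savez("w7.npz",im=im,C=C)
for n in("w6","w7"):
    f=np.load(n+".npz");C=f['C'];im=f['im']
    hsv=cv2.cvtColor(im,cv2.COLOR_RGB2HSV)
    blue=(hsv[...,0]>98)&(hsv[...,0]<112)&(hsv[...,1]>150)
    q=(C.reshape(-1,3)-TR)@R.from_euler('z',TY,degrees=True).as_matrix();q=q[blue.ravel()&(q[:,2]<25)&(q[:,2]>-5)]
    print(n,'floor z',np.median(q[(q[:,2]<7)][:,2]))
    w=q[q[:,2]>7.5]
    def seg(k,ax,nm):
        p=w[k]
        if len(p)>15:
            # line fit of ax vs other
            c=np.polyfit(p[:,1-ax],p[:,ax],1);print(' ',nm,len(p),'median',np.median(p[:,ax]).round(1),'slope deg',np.degrees(np.arctan(c[0])).round(2),'z',np.median(p[:,2]).round(1))
    bay=(w[:,1]>125)&(w[:,1]<188)
    seg(bay&(abs(w[:,0]-30)<6),0,'wall 30');seg(bay&(abs(w[:,0]+20)<6),0,'wall -20');seg(bay&(abs(w[:,0]-81)<6),0,'rim 81');seg(bay&(abs(w[:,0]+81)<6),0,'rim -81')
    seg((abs(w[:,0])<74)&(abs(w[:,1]-197)<7),1,'rim 197');seg((abs(w[:,0])<74)&(abs(w[:,1]-118)<7),1,'cross 118?')
    k=C.reshape(-1,3);k=(k-TR)@R.from_euler('z',TY,degrees=True).as_matrix();s=k[(hsv[...,2].ravel()<90)&(k[:,2]>22)&(k[:,2]<36)&(abs(k[:,0]-5)<20)&(abs(k[:,1]-157)<40)]
    if len(s)>50: print(' sinkc',len(s),cv2.minAreaRect(s[:,:2].astype(np.float32)))
E
```

```text
[583.01151509  35.61958091  97.57943915]
1 rows: xyz [-0.37 -0.34 -0.13] a [ 0.32  0.04 -0.33] mid [585.  37.  99.]
w6 floor z 2.567758487875153
  wall 30 138 median 30.1 slope deg 0.6 z 9.9
  wall -20 140 median -19.5 slope deg 0.63 z 9.7
  rim 81 333 median 79.9 slope deg -0.53 z 12.6
  rim -81 376 median -79.4 slope deg 0.85 z 12.4
  rim 197 187 median 194.2 slope deg 0.06 z 12.5
  cross 118? 533 median 118.1 slope deg -0.31 z 10.9
 sinkc 1781 ((7.2174272537231445, 151.2482452392578), (45.78997802734375, 21.60483169555664), 86.50473022460938)
w7 floor z 2.539268185897072
  wall 30 187 median 29.8 slope deg 0.27 z 9.8
  wall -20 157 median -20.2 slope deg -0.05 z 9.7
  rim 81 48 median 78.5 slope deg -0.65 z 12.8
  rim -81 472 median -80.6 slope deg 0.2 z 12.6
  rim 197 370 median 194.8 slope deg -0.73 z 12.5
  cross 118? 893 median 116.8 slope deg -0.05 z 10.2
 sinkc 2309 ((6.346362113952637, 150.75025939941406), (47.1030387878418, 21.742168426513672), 86.6444320678711)
```

View pics/w7.png

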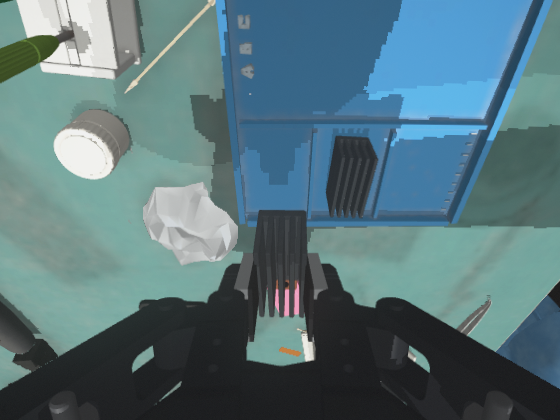

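The wrist view shows the held sink at (280,262) over the left rim of the far bay, and sink c at (352,178). I'll check that the held sink is level, then lower it.

```bash
sed -i 's/536.2,-115.5,0/536.2,-116.5,0/' place.py; python3 - <<'E'
from place import *
G=np.load('G1.npy');T=T4(*pose());S=T@G;print('sink pose est: centre',S[:3,3].round(1),'axes',S[:3,:3].T.round(3).tolist())
f=np.load("w7.npz");C=f['C'];q=C[205:320,245:312].reshape(-1,3);q=q[~np.isnan(q[:,0])]
l=(q-S[:3,3])@S[:3,:3];k=(abs(l[:,1])<14)&(abs(l[:,0])<40)&(l[:,2]>8)&(l[:,2]<22);l=l[k];print(len(l),np.percentile(l,[1,50,99],axis=0).round(1).tolist())
for _ in range(6):
    c=np.linalg.lstsq(np.c_[l[:,0],np.ones(len(l))],l[:,2],rcond=None)[0];r=l[:,2]-c[0]*l[:,0]-c[1];l=l[r>-1.5]
print('fin top slope deg',np.degrees(np.arctan(c[0])),'h',c[1],'x range',l[:,0].min(),l[:,0].max(),'y',np.percentile(l[:,1],[2,98]))
A=tray(55,157,98)@np.linalg.inv(G);B=tray(55,157,24)@np.linalg.inv(G)
rows(A);rows(B,T0=A,vmax=2.6);rows(B)
E
```

```text
sink pose est: centre [584.5  41.7  96.7] axes [[-0.032, 0.999, 0.0], [-0.999, -0.032, 0.003], [0.003, 0.0, 1.0]]
2270 [[-29.6, -11.6, 8.3], [-14.7, 1.7, 11.0], [15.6, 13.4, 21.2]]
fin top slope deg -14.948338841054865 h 13.808625837768032 x range -27.803054193040214 17.369962424309037 y [-10.40220493  12.89780668]
1 rows: xyz [-0.09 -0.18 -0.1 ] a [ 0.2   0.   -0.03] mid [586.  37. 100.]
3 rows: xyz [1.03 0.01 2.24] a [ 0. -0. -0.] mid [586.  38.  63.]
2 rows: xyz [ 1.49 -0.08  3.31] a [ 0.1   0.   -0.01] mid [585.  37.  63.]
```

```bash
python3 - <<'E'
from place import *
G=np.load('G1.npy')
for n in("w6","w7"):
    f=np.load(n+".npz");C=f['C'];im=f['im']
    if n=="w6": T=T4([608.46,125.15,152.11],R.from_quat(np.array([0.831,-0.533,-0.099,-0.125])/np.linalg.norm([0.831,-0.533,-0.099,-0.125])))
    else: T=T4(*pose())
    S=T@G
    q=C[200:330,240:320].reshape(-1,3);l=(q-S[:3,3])@S[:3,:3];l=l[(abs(l[:,1])<9)&(abs(l[:,0])<40)&(abs(l[:,2])<35)]
    print(n,[(x,np.percentile(l[abs(l[:,0]-x)<2.5][:,2],[10,50,90]).round(1).tolist()) for x in range(-28,29,5) if (abs(l[:,0]-x)<2.5).sum()>8])
E
```

```text
w6 [(-28, [-12.9, -2.1, 11.3]), (-23, [-10.6, 2.8, 12.9]), (-18, [-10.5, 3.6, 12.9]), (-13, [-10.5, 8.1, 12.9]), (-8, [-10.4, 6.4, 12.9]), (-3, [-10.4, 10.9, 13.0]), (2, [-10.4, 9.4, 12.9]), (7, [-10.3, 9.6, 12.7]), (12, [-10.4, 6.6, 12.6]), (17, [-10.5, 9.0, 12.6]), (22, [-11.6, -11.1, -10.8]), (27, [-12.1, -11.4, -10.7])]
w7 [(-28, [-13.8, -1.1, 11.2]), (-23, [-12.1, 10.4, 28.1]), (-18, [-12.0, 10.4, 23.7]), (-13, [-11.9, 10.3, 18.6]), (-8, [-11.6, 10.6, 15.5]), (-3, [-11.7, 10.5, 11.7]), (2, [-11.7, 10.3, 11.3]), (7, [-11.8, 10.0, 11.0]), (12, [-11.8, 10.2, 11.1]), (17, [-12.5, 6.4, 10.6]), (22, [-13.5, -12.8, -12.3]), (27, [-13.8, -13.0, -12.6])]
```

Request:
send_rows(targets=[{"gripper": 1,"x": 0.75,"y": -0.08,"z": 1.65,"ax": 0.1,"ay": 0,"az": 0},{"gripper": 1,"x": 0.75,"y": -0.08,"z": 1.65,"ax": 0.1,"ay": 0,"az": 0},{"gripper": 1,"x": 0.75,"y": 0,"z": 1.65,"ax": 0,"ay": 0,"az": 0},{"gripper": 1,"x": 0.75,"y": 0,"z": 1.65,"ax": 0,"ay": 0,"az": 0},{"gripper": 1,"x": 0,"y": 0,"z": 0,"ax": 0,"ay": 0,"az": 0}])

```text
clock: 11.5
position: [586.7, 40.6, 25.4]
ee_rot: [0.702, -0.679, -0.152, -0.15]
contact_force: [-1.2, 0.1, -0.6]
gripper_width: 20.7
grasp_force: 59.0
```

```bash
python3 - <<'E'
from place import *
G=np.load('G1.npy')
s=arm.read_state();print(s['clock'],pose()[0],s['contact_force'])
S=T4(*pose())@G;print(R.from_euler('z',TY,degrees=True).inv().apply(S[:3,3]-TR),S[:3,:3].T.round(3).tolist())
rows(tray(55,157,18)@np.linalg.inv(G),vmax=.25)
E
```

```text
11.5 [586.67282027  40.64310939  25.3959578 ] [-1.17660853  0.13464577 -0.61804996]
[ 55.35903377 160.09976777  23.04770262] [[-0.036, 0.999, 0.0], [-0.999, -0.036, 0.001], [0.001, -0.0, 1.0]]
3 rows: xyz [0.16 0.01 0.11] a [0.06 0.01 0.07] mid [587.  39.  23.]
```

Request:
send_rows(targets=[{"gripper": 1,"x": 0.15,"y": 0,"z": 0.1,"ax": 0,"ay": 0,"az": 0},{"gripper": 1,"x": 0.15,"y": 0,"z": 0.1,"ax": 0,"ay": 0,"az": 0},{"gripper": 1,"x": 0,"y": 0,"z": 0,"ax": 0,"ay": 0,"az": 0}])

```text
clock: 11.75
position: [589.5, 38.0, 26.7]
ee_rot: [0.703, -0.679, -0.149, -0.153]
contact_force: [-0.0, -0.8, 0.2]
gripper_width: 20.1
grasp_force: 59.0
```

Request:
send_rows(targets=[{"gripper": 1,"x": 0.05,"y": 0,"z": 0.1,"ax": 0,"ay": 0,"az": 0},{"gripper": 1,"x": 0,"y": 0,"z": 0,"ax": 0,"ay": 0,"az": 0}])

```text
clock: 11.92
position: [589.0, 37.8, 25.3]
ee_rot: [0.703, -0.679, -0.149, -0.152]
contact_force: [-0.0, -0.5, -1.3]
gripper_width: 20.3
grasp_force: 59.0
```

Request:
send_rows(targets=[{"gripper": 1,"x": 0.08,"y": 0,"z": 0.18,"ax": 0,"ay": 0,"az": 0},{"gripper": 1,"x": 0,"y": 0,"z": 0,"ax": 0,"ay": 0,"az": 0}])

```text
clock: 12.08
position: [588.6, 37.8, 22.5]
ee_rot: [0.702, -0.679, -0.15, -0.152]
contact_force: [-0.6, -0.5, -0.4]
gripper_width: 20.6
grasp_force: 59.0
```

Request:
send_rows(targets=[{"gripper": 1,"x": 0.05,"y": 0,"z": 0.1,"ax": 0,"ay": 0,"az": 0},{"gripper": 1,"x": 0,"y": 0,"z": 0,"ax": 0,"ay": 0,"az": 0}])

```text
clock: 12.25
position: [588.8, 37.7, 21.5]
ee_rot: [0.702, -0.679, -0.15, -0.152]
contact_force: [0.7, 0.9, -1.1]
gripper_width: 20.4
grasp_force: 59.0
```

Request:
send_rows(targets=[{"gripper": 1,"x": 0.05,"y": 0,"z": 0.1,"ax": 0,"ay": 0,"az": 0},{"gripper": 1,"x": 0,"y": 0,"z": 0,"ax": 0,"ay": 0,"az": 0}])

```text
clock: 12.42
position: [588.8, 37.7, 21.4]
ee_rot: [0.703, -0.679, -0.15, -0.152]
contact_force: [-2.3, -1.3, 5.9]
gripper_width: 20.3
grasp_force: 59.7
```

Request:
send_rows(targets=[{"gripper": 0.2,"x": 0,"y": 0,"z": 0,"ax": 0,"ay": 0,"az": 0},{"gripper": 0.2,"x": 0,"y": 0,"z": 0,"ax": 0,"ay": 0,"az": 0},{"gripper": 0.2,"x": 0,"y": 0,"z": 0,"ax": 0,"ay": 0,"az": 0},{"gripper": 0.2,"x": -0.6,"y": 0,"z": -1.4,"ax": 0,"ay": 0,"az": 0},{"gripper": 0.2,"x": -1.5,"y": 0,"z": -3.2,"ax": 0,"ay": 0,"az": 0}])

```text
clock: 12.83
position: [585.0, 37.5, 67.1]
ee_rot: [0.701, -0.68, -0.154, -0.148]
contact_force: [1.5, -0.4, 0.1]
gripper_width: 34.1
grasp_force: 0.0
```

Request:
send_rows(targets=[{"gripper": 0,"x": -1.5,"y": 0,"z": -3.4,"ax": 0,"ay": 0,"az": 0},{"gripper": 0,"x": -1.5,"y": 0,"z": -3.4,"ax": 0,"ay": 0,"az": 0},{"gripper": 0,"x": -1.5,"y": 0,"z": -3.4,"ax": 0,"ay": 0,"az": 0},{"gripper": 0,"x": 0,"y": 0,"z": 0,"ax": 0,"ay": 0,"az": 0}])

```text
clock: 13.17
position: [591.3, 35.3, 192.4]
ee_rot: [0.704, -0.677, -0.143, -0.157]
contact_force: [0.9, 0.2, 1.2]
gripper_width: 42.9
grasp_force: 0.0
```

```bash
cat > chk.py <<'E'
import sys
from place import *
im,d,m=grab("wrist",sys.argv[1]);C=cloud(d,m);k=(C.reshape(-1,3)-TR)@R.from_euler('z',TY,degrees=True).as_matrix();hsv=cv2.cvtColor(im,cv2.COLOR_RGB2HSV)
for x0 in(55,5,-50):
    s=k[(hsv[...,2].ravel()<100)&(k[:,2]>22)&(k[:,2]<36)&(abs(k[:,0]-x0)<22)&(abs(k[:,1]-157)<40)]
    if len(s)>50: print(x0,len(s),cv2.minAreaRect(s[:,:2].astype(np.float32)),np.percentile(s[:,2],[5,50,95]))
E
python3 chk.py w8; python3 st.py; python3 - <<'E'
from place import *
# right sink: grasp tool x downslope, lean 25 toward vertical
A=tilt(deck(-1.5-5.5,-50,120,0,True),25);print(A.round(2));rows(A,wmax=6)
for h in(120,70,13): 
    T=tilt(deck(-7,-50,h,0,True),25);print(h,ik(T,[.9,.4,-.6,.3,-.5,-2.5]))
T=tilt(deck(-7,-50,120,0,True),25)
T0=T4(*pose());D=np.linalg.inv(T0)@A;print('rotvec',R.from_matrix(D[:3,:3]).as_rotvec(degrees=True))
E
```

```text
55 824 ((56.197418212890625, 151.5144805908203), (21.585966110229492, 46.726890563964844), 2.2083740234375) [25.49444656 30.98907281 32.29218228]
5 1246 ((6.209458351135254, 151.77059936523438), (45.98674011230469, 21.700197219848633), 86.58139038085938) [22.93578387 30.31574661 32.05059689]
13.2167 42.77519588875523 0.0 [-0.31315552  0.35345889 -1.281263  ] [-0.82070301  0.06392738  0.01389707] [ 0.09  0.39  0.   -0.46 -1.18  0.12]
deck [ 122.2 -296.3   64.2]
tool x,y,z in deck [[-0.321, -0.904, -0.283], [-0.825, 0.12, 0.552], [-0.464, 0.411, -0.785]]
[[-9.7000e-01 -1.5000e-01  1.7000e-01  4.1591e+02]
 [-1.5000e-01  9.9000e-01  3.0000e-02  2.5824e+02]
 [-1.7000e-01  0.0000e+00 -9.8000e-01  1.6028e+02]
 [ 0.0000e+00  0.0000e+00  0.0000e+00  1.0000e+00]]
15 rows: xyz [-0.44  1.97  0.38] a [1.59 0.86 5.32] mid [461. 115. 176.]
120 (array([ 0.96348077,  0.14865909, -0.60377819,  0.19502183, -0.70690879,
       -2.52299754]), np.float64(5.684341886080802e-15))
70 (array([ 0.91463332,  0.24849914, -0.60569993,  0.21379693, -0.60039838,
       -2.50233406]), np.float64(2.1736237431396523e-12))
13 (array([ 0.86437355,  0.3636912 , -0.59561765,  0.24288977, -0.49102884,
       -2.49001573]), np.float64(6.66773303237278e-12))
rotvec [23.80309821 12.83676159 79.84780385]
```

View pics/w8.png

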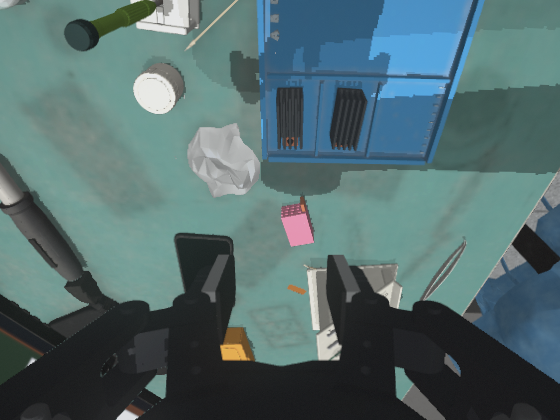

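Sink a is in the far bay at (290,117), straight, tab toward the tray's left end, level with sink c at (348,118). Next the right-hand sink.

Request:
send_rows(targets=[{"gripper": 0,"x": -0.44,"y": 1.97,"z": 0.38,"ax": 1.59,"ay": 0.86,"az": 5.32},{"gripper": 0,"x": -0.44,"y": 1.97,"z": 0.38,"ax": 1.59,"ay": 0.86,"az": 5.32},{"gripper": 0,"x": -0.44,"y": 1.97,"z": 0.38,"ax": 1.59,"ay": 0.86,"az": 5.32},{"gripper": 0,"x": -0.44,"y": 1.97,"z": 0.38,"ax": 1.59,"ay": 0.86,"az": 5.32},{"gripper": 0,"x": -0.44,"y": 1.97,"z": 0.38,"ax": 1.59,"ay": 0.86,"az": 5.32}])

```text
clock: 13.63
position: [493.5, 78.3, 174.0]
ee_rot: [-0.518, 0.838, 0.107, 0.135]
contact_force: [-0.2, 1.1, 0.5]
gripper_width: 42.5
grasp_force: 0.0
```

Request:
send_rows(targets=[{"gripper": 0,"x": -0.44,"y": 1.97,"z": 0.38,"ax": 1.59,"ay": 0.86,"az": 5.32},{"gripper": 0,"x": -0.44,"y": 1.97,"z": 0.38,"ax": 1.59,"ay": 0.86,"az": 5.32},{"gripper": 0,"x": -0.44,"y": 1.97,"z": 0.38,"ax": 1.59,"ay": 0.86,"az": 5.32},{"gripper": 0,"x": -0.44,"y": 1.97,"z": 0.38,"ax": 1.59,"ay": 0.86,"az": 5.32},{"gripper": 0,"x": -0.44,"y": 1.97,"z": 0.38,"ax": 1.59,"ay": 0.86,"az": 5.32}])

```text
clock: 14.05
position: [437.3, 147.3, 168.0]
ee_rot: [-0.334, 0.934, 0.064, 0.113]
contact_force: [-0.3, -0.4, -0.4]
gripper_width: 42.5
grasp_force: 0.0
```

Request:
send_rows(targets=[{"gripper": 0,"x": -0.44,"y": 1.97,"z": 0.38,"ax": 1.59,"ay": 0.86,"az": 5.32},{"gripper": 0,"x": -0.44,"y": 1.97,"z": 0.38,"ax": 1.59,"ay": 0.86,"az": 5.32},{"gripper": 0,"x": -0.44,"y": 1.97,"z": 0.38,"ax": 1.59,"ay": 0.86,"az": 5.32},{"gripper": 0,"x": 0,"y": 0,"z": 0,"ax": 0,"ay": 0,"az": 0}])

```text
clock: 14.38
position: [419.8, 197.4, 163.1]
ee_rot: [-0.221, 0.97, 0.038, 0.098]
contact_force: [0.6, 0.9, -0.6]
gripper_width: 42.6
grasp_force: 0.0
```

```bash
python3 st.py; python3 - <<'E'
from place import *
rows(tilt(deck(-7,-50,70,0,True),25))
E
```

```text
14.3833 42.58614545799533 0.0 [ 0.58054199  0.87035408 -0.61323362] [-0.24030776  0.32092824 -0.00710431] [ 0.82  0.08 -0.64  0.08 -0.64 -2.  ]
deck [  -9.9 -110.8  125.4]
tool x,y,z in deck [[-0.886, -0.282, 0.368], [-0.224, 0.955, 0.193], [-0.406, 0.089, -0.91]]
3 rows: xyz [-1.2   1.73  1.76] a [1.64 0.56 5.49] mid [430. 231. 142.]
```

Request:
send_rows(targets=[{"gripper": 0,"x": -1.2,"y": 1.73,"z": 1.76,"ax": 1.64,"ay": 0.56,"az": 5.49},{"gripper": 0,"x": -1.2,"y": 1.73,"z": 1.76,"ax": 1.64,"ay": 0.56,"az": 5.49},{"gripper": 0,"x": -1.2,"y": 1.73,"z": 1.76,"ax": 1.64,"ay": 0.56,"az": 5.49},{"gripper": 0,"x": 0,"y": 0,"z": 0,"ax": 0,"ay": 0,"az": 0}])

```text
clock: 14.72
position: [446.0, 262.8, 117.2]
ee_rot: [-0.077, 0.993, 0.006, 0.086]
contact_force: [0.6, -0.4, -0.1]
gripper_width: 42.7
grasp_force: 0.0
```

```bash
python3 st.py; python3 - <<'E'
from place import *
rows(tilt(deck(-7,-50,14,0,True),25),vmax=2.2)
im,d,m=grab("wrist","w9");Q=todeck(cloud(d,m));k=(abs(Q[...,1]+50)<17)&(abs(Q[...,0])<62)&(Q[...,2]>20)&(Q[...,2]<33)
q=Q[k];print(k.sum(),cv2.minAreaRect(q[:,:2].astype(np.float32)))
E
```

```text
14.7167 42.73502271744317 0.0 [ 0.55504042 -0.41760336 -0.12946789] [-0.09217037  0.33041941  0.05018281] [ 0.91  0.26 -0.6   0.21 -0.6  -2.5 ]
deck [ -6.8 -50.   67.2]
tool x,y,z in deck [[-0.906, -0.001, 0.424], [-0.002, 1.0, -0.001], [-0.424, -0.002, -0.906]]
3 rows: xyz [-0.75  0.    1.61] a [-0.03 -0.04  0.03] mid [461. 265.  95.]
1660 ((-4.949899673461914, -50.05437469482422), (22.098876953125, 45.312103271484375), 89.93550109863281)
```

Request:
send_rows(targets=[{"gripper": 0,"x": -0.75,"y": 0,"z": 1.6,"ax": 0,"ay": 0,"az": 0},{"gripper": 0,"x": -0.75,"y": 0,"z": 1.6,"ax": 0,"ay": 0,"az": 0},{"gripper": 0,"x": -0.75,"y": 0,"z": 1.6,"ax": 0,"ay": 0,"az": 0},{"gripper": 0,"x": 0,"y": 0,"z": 0,"ax": 0,"ay": 0,"az": 0}])

```text
clock: 15.1
position: [475.1, 263.0, 74.5]
ee_rot: [-0.076, 0.993, 0.006, 0.085]
contact_force: [-0.2, 0.2, 0.5]
gripper_width: 42.8
grasp_force: 0.0
```

```bash
python3 st.py
```

```text
15.1 42.81350005733096 0.0 [-0.19618009  0.20419588  0.49198061] [-0.11632132  0.33970557 -0.00966056] [ 0.86  0.36 -0.6   0.24 -0.5  -2.48]
deck [ -7.7 -54.3  15.7]
tool x,y,z in deck [[-0.905, 0.001, 0.426], [-0.0, 1.0, -0.002], [-0.426, -0.002, -0.905]]
```

```bash
python3 - <<'E'
from place import *
s=arm.read_state();print('fk deck',todeck(fk(s['joints'],PP)[0]),todeck(pose()[0]))
im,d,m=grab("wrist","w10");Q=todeck(cloud(d,m));s=arm.read_state();print('again',todeck(pose()[0]),todeck(fk(s['joints'],PP)[0]))
k=(abs(Q[...,1]+50)<17)&(abs(Q[...,0])<62)&(Q[...,2]>20)&(Q[...,2]<29)
q=Q[k];print(k.sum(),cv2.minAreaRect(q[:,:2].astype(np.float32)))
print(proj((RO+[0,0,66]+RR.apply([[-20,-61,26],[-20,-39,26]])),m))
cv2.imwrite("pics/w10c.png",im[180:420,130:430,::-1])
E
```

```text
fk deck [ -7.8780802  -54.72806543  16.49455074] [ -7.70009188 -54.26749495  15.71586175]
again [ -7.1924987  -54.05374049  16.76369027] [ -7.36621208 -54.50363569  17.52693277]
3176 ((-4.886100769042969, -50.01211929321289), (22.16498565673828, 45.810062408447266), 89.69989776611328)
[[263.89048989 244.77342344]
 [313.28213015 244.77575968]]
```

View pics/w10c.png

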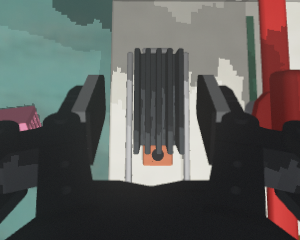

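The crop shows the sink centred at (160,100) between fingers at 103 and 197, so the tool sits about 4 mm to the left. I'll shift it, then grip.

Request:
send_rows(targets=[{"gripper": 0,"x": 0,"y": 0.42,"z": 0.2,"ax": 0,"ay": 0,"az": 0},{"gripper": 0,"x": 0,"y": 0,"z": 0,"ax": 0,"ay": 0,"az": 0},{"gripper": 1,"x": 0,"y": 0,"z": 0,"ax": 0,"ay": 0,"az": 0},{"gripper": 1,"x": 0,"y": 0,"z": 0,"ax": 0,"ay": 0,"az": 0},{"gripper": 1,"x": 0,"y": 0,"z": 0,"ax": 0,"ay": 0,"az": 0}])

```text
clock: 15.57
position: [474.8, 269.1, 75.8]
ee_rot: [-0.076, 0.993, 0.008, 0.087]
contact_force: [-2.6, -1.4, 5.7]
gripper_width: 20.4
grasp_force: 59.4
```

Request:
send_rows(targets=[{"gripper": 1,"x": 0,"y": 0,"z": 0,"ax": 0,"ay": 0,"az": 0},{"gripper": 1,"x": 0,"y": 0,"z": 0,"ax": 0,"ay": 0,"az": 0}])

```text
clock: 15.73
position: [474.9, 269.1, 75.8]
ee_rot: [-0.076, 0.993, 0.008, 0.087]
contact_force: [-3.1, -2.1, 6.1]
gripper_width: 20.3
grasp_force: 59.4
```

```bash
python3 st.py; python3 - <<'E'
from place import *
T=T4(*pose());y=todeck(T[:3,3])[1]
G=grasp(T,sinkdeck(.2,y,13.3,True));np.save('G2.npy',G);print(G.round(2))
E
```

```text
15.7333 20.31584018312219 59.42124696797691 [-3.05616704 -2.07022353  6.13914005] [-0.52537311  0.83969569 -0.07438181] [ 0.87  0.36 -0.6   0.24 -0.5  -2.49]
deck [ -6.4 -48.3  16.4]
tool x,y,z in deck [[-0.907, 0.0, 0.422], [0.001, 1.0, 0.001], [-0.422, 0.002, -0.907]]
[[-0.91  0.    0.42 -7.27]
 [ 0.    1.    0.    0.  ]
 [-0.42  0.   -0.91  0.07]
 [ 0.    0.    0.    1.  ]]
```

Request:
send_rows(targets=[{"gripper": 1,"x": 0.83,"y": 0,"z": -1.82,"ax": 0,"ay": 0,"az": 0},{"gripper": 1,"x": 0.83,"y": 0,"z": -1.82,"ax": 0,"ay": 0,"az": 0},{"gripper": 1,"x": 0.83,"y": 0,"z": -1.82,"ax": 0,"ay": 0,"az": 0},{"gripper": 1,"x": -0.3,"y": 0,"z": -3.4,"ax": 0,"ay": 0,"az": 0},{"gripper": 1,"x": -0.6,"y": 0,"z": -3.4,"ax": 0,"ay": 0,"az": 0}])

```text
clock: 16.15
position: [436.7, 262.4, 193.0]
ee_rot: [-0.077, 0.993, 0.007, 0.086]
contact_force: [0.5, 0.9, -0.6]
gripper_width: 19.9
grasp_force: 59.1
```

```bash
python3 - <<'E'
from place import *
print(pose()[0],arm.read_state()['gripper_width'])
G=np.load('G2.npy');A=tray(-50,157,98)@np.linalg.inv(G);print(A.round(2));rows(A,wmax=5.5)
print(ik(A,[.3,.5,-.3,0,-1,-.5]),ik(tray(-50,157,18)@np.linalg.inv(G),[.3,.5,-.3,0,-1,-.5]))
E
```

```text
[436.70807821 262.42994625 192.95321968] 19.87689397689171
[[ 3.0000e-02 -1.0000e+00  1.0000e-02  4.8150e+02]
 [-9.1000e-01 -3.0000e-02 -4.2000e-01  3.2290e+01]
 [ 4.2000e-01  0.0000e+00 -9.1000e-01  1.0113e+02]
 [ 0.0000e+00  0.0000e+00  0.0000e+00  1.0000e+00]]
17 rows: xyz [ 0.84 -1.11  0.74] a [ 0.64  1.68 -4.9 ] mid [422. 145. 134.]
(array([ 0.60245782,  0.3575115 , -0.65756192,  0.48389917, -0.863999  ,
       -0.94588643]), np.float64(2.3447910280083306e-13)) (array([ 0.57817526,  0.48726161, -0.7584044 ,  0.62427224, -0.66189869,
       -1.10849705]), np.float64(2.4868995751603507e-12))
```

Request:
send_rows(targets=[{"gripper": 1,"x": 0.84,"y": -1.11,"z": 0.74,"ax": 0.64,"ay": 1.68,"az": -4.9},{"gripper": 1,"x": 0.84,"y": -1.11,"z": 0.74,"ax": 0.64,"ay": 1.68,"az": -4.9},{"gripper": 1,"x": 0.84,"y": -1.11,"z": 0.74,"ax": 0.64,"ay": 1.68,"az": -4.9},{"gripper": 1,"x": 0.84,"y": -1.11,"z": 0.74,"ax": 0.64,"ay": 1.68,"az": -4.9},{"gripper": 1,"x": 0.84,"y": -1.11,"z": 0.74,"ax": 0.64,"ay": 1.68,"az": -4.9}])

```text
clock: 16.57
position: [420.6, 197.3, 153.7]
ee_rot: [-0.285, 0.957, -0.044, 0.016]
contact_force: [0.5, 0.4, -1.2]
gripper_width: 20.2
grasp_force: 59.1
```

Request:
send_rows(targets=[{"gripper": 1,"x": 0.84,"y": -1.11,"z": 0.74,"ax": 0.64,"ay": 1.68,"az": -4.9},{"gripper": 1,"x": 0.84,"y": -1.11,"z": 0.74,"ax": 0.64,"ay": 1.68,"az": -4.9},{"gripper": 1,"x": 0.84,"y": -1.11,"z": 0.74,"ax": 0.64,"ay": 1.68,"az": -4.9},{"gripper": 1,"x": 0.84,"y": -1.11,"z": 0.74,"ax": 0.64,"ay": 1.68,"az": -4.9},{"gripper": 1,"x": 0.84,"y": -1.11,"z": 0.74,"ax": 0.64,"ay": 1.68,"az": -4.9}])

```text
clock: 16.98
position: [428.5, 124.2, 125.9]
ee_rot: [-0.477, 0.872, -0.094, -0.056]
contact_force: [-0.0, 0.2, -0.5]
gripper_width: 20.5
grasp_force: 59.1
```

Request:
send_rows(targets=[{"gripper": 1,"x": 0.84,"y": -1.11,"z": 0.74,"ax": 0.64,"ay": 1.68,"az": -4.9},{"gripper": 1,"x": 0.84,"y": -1.11,"z": 0.74,"ax": 0.64,"ay": 1.68,"az": -4.9},{"gripper": 1,"x": 0.84,"y": -1.11,"z": 0.74,"ax": 0.64,"ay": 1.68,"az": -4.9}])

```text
clock: 17.23
position: [446.0, 82.2, 113.5]
ee_rot: [-0.581, 0.799, -0.121, -0.097]
contact_force: [1.5, 0.3, -0.8]
gripper_width: 20.2
grasp_force: 59.1
```

```bash
python3 - <<'E'
from place import *
s=arm.read_state();print(pose()[0],s['gripper_width'],s['joints'].round(2))
G=np.load('G2.npy');A=tray(-50,157,98)@np.linalg.inv(G);rows(A,wmax=5.5)
E
```

```text
[445.96528403  82.16153175 113.50722708] 20.17611152657866 [ 0.69  0.29 -0.62  0.3  -0.9  -1.22]
4 rows: xyz [ 0.88 -1.08  0.72] a [ 0.62  1.7  -4.86] mid [462.  56. 107.]
```

Request:
send_rows(targets=[{"gripper": 1,"x": 0.88,"y": -1.08,"z": 0.72,"ax": 0.62,"ay": 1.7,"az": -4.86},{"gripper": 1,"x": 0.88,"y": -1.08,"z": 0.72,"ax": 0.62,"ay": 1.7,"az": -4.86},{"gripper": 1,"x": 0.88,"y": -1.08,"z": 0.72,"ax": 0.62,"ay": 1.7,"az": -4.86},{"gripper": 1,"x": 0.88,"y": -1.08,"z": 0.72,"ax": 0.62,"ay": 1.7,"az": -4.86},{"gripper": 1,"x": 0,"y": 0,"z": 0,"ax": 0,"ay": 0,"az": 0}])

```text
clock: 17.65
position: [481.2, 31.5, 100.2]
ee_rot: [0.7, -0.681, 0.154, 0.152]
contact_force: [0.4, -0.2, -0.7]
gripper_width: 20.6
grasp_force: 59.0
```

```bash
python3 - <<'E'
from place import *
G=np.load('G2.npy');T=T4(*pose());S=T@G
im,d,m=grab("wrist","w11");C=cloud(d,m)
Rt=R.from_euler('z',TY,degrees=True).inv();print('tool',T[:3,3],'sink in tray',Rt.apply(S[:3,3]-TR).round(1),(Rt*R.from_matrix(S[:3,:3])).as_matrix().T.round(3).tolist())
q=C[190:400,225:335].reshape(-1,3);l=(q-S[:3,3])@S[:3,:3];l=l[(abs(l[:,1])<9)&(abs(l[:,0])<40)&(abs(l[:,2])<25)]
print([(x,np.percentile(l[abs(l[:,0]-x)<2.5][:,2],[10,50,90]).round(1).tolist()) for x in range(-33,34,5) if (abs(l[:,0]-x)<2.5).sum()>8])
B=tray(-50,157,25)@np.linalg.inv(G);rows(B,vmax=2)
E
```

```text
tool [481.16098966  31.54435159 100.19025891] sink in tray [-50.3 156.3  97.1] [[0.004, 1.0, -0.001], [-1.0, 0.004, 0.001], [0.001, 0.001, 1.0]]
[(-28, [-10.5, 11.9, 13.0]), (-23, [-10.5, 11.0, 13.3]), (-18, [-10.4, 11.3, 13.3]), (-13, [-10.4, 11.4, 13.2]), (-8, [-10.5, 9.6, 13.2]), (-3, [-10.5, 9.7, 13.3]), (2, [-10.6, 8.1, 13.3]), (7, [-10.6, 8.2, 13.2]), (12, [-10.6, 11.3, 13.3]), (17, [-10.5, 11.5, 13.2]), (22, [-12.0, -11.1, -10.2]), (27, [-12.2, -11.1, -10.4])]
4 rows: xyz [-0.77 -0.02  1.64] a [ 0.04  0.01 -0.09] mid [481.  32.  64.]
```

Held sink level, tab the right way. I'll lower it now.

Request:
send_rows(targets=[{"gripper": 1,"x": -0.77,"y": 0,"z": 1.64,"ax": 0,"ay": 0,"az": 0},{"gripper": 1,"x": -0.77,"y": 0,"z": 1.64,"ax": 0,"ay": 0,"az": 0},{"gripper": 1,"x": -0.77,"y": 0,"z": 1.64,"ax": 0,"ay": 0,"az": 0},{"gripper": 1,"x": -0.77,"y": 0,"z": 1.64,"ax": 0,"ay": 0,"az": 0},{"gripper": 1,"x": 0,"y": 0,"z": 0,"ax": 0,"ay": 0,"az": 0}])

```text
clock: 18.12
position: [479.4, 32.3, 26.7]
ee_rot: [0.699, -0.682, 0.153, 0.153]
contact_force: [0.1, -0.4, -1.3]
gripper_width: 20.1
grasp_force: 59.1
```

```bash
python3 - <<'E'
from place import *
G=np.load('G2.npy');T=T4(*pose());S=T@G
Rt=R.from_euler('z',TY,degrees=True).inv();print(T[:3,3],arm.read_state()['contact_force'],'sink in tray',Rt.apply(S[:3,3]-TR).round(1))
T[:3,3]=fk(arm.read_state()['joints'],PP)[0];print('fk',T[:3,3],Rt.apply((T@G)[:3,3]-TR).round(1))
E
```

```text
[479.35602888  32.32027482  26.74852791] [ 0.06237469 -0.39585887 -1.30258571] sink in tray [-52.1 157.1  23.6]
fk [478.18644977  32.16056086  27.86416414] [-53.3 157.   24.7]
```

Request:
send_rows(targets=[{"gripper": 1,"x": -0.14,"y": -0.2,"z": 0.3,"ax": 0,"ay": 0,"az": 0},{"gripper": 1,"x": 0,"y": 0,"z": 0,"ax": 0,"ay": 0,"az": 0}])

```text
clock: 18.28
position: [483.9, 33.6, 25.9]
ee_rot: [0.699, -0.682, 0.154, 0.15]
contact_force: [0.3, 0.2, 0.0]
gripper_width: 20.1
grasp_force: 59.1
```

Request:
send_rows(targets=[{"gripper": 1,"x": -0.05,"y": 0,"z": 0.1,"ax": 0,"ay": 0,"az": 0},{"gripper": 1,"x": 0,"y": 0,"z": 0,"ax": 0,"ay": 0,"az": 0}])

```text
clock: 18.45
position: [483.7, 33.4, 25.0]
ee_rot: [0.699, -0.682, 0.154, 0.15]
contact_force: [0.4, 0.2, -0.0]
gripper_width: 20.1
grasp_force: 59.1
```

Request:
send_rows(targets=[{"gripper": 1,"x": -0.05,"y": 0,"z": 0.1,"ax": 0,"ay": 0,"az": 0},{"gripper": 1,"x": 0,"y": 0,"z": 0,"ax": 0,"ay": 0,"az": 0}])

```text
clock: 18.62
position: [483.2, 33.1, 23.5]
ee_rot: [0.699, -0.682, 0.154, 0.15]
contact_force: [0.2, -1.0, 0.0]
gripper_width: 20.5
grasp_force: 59.1
```

Request:
send_rows(targets=[{"gripper": 1,"x": -0.05,"y": 0,"z": 0.1,"ax": 0,"ay": 0,"az": 0},{"gripper": 1,"x": 0,"y": 0,"z": 0,"ax": 0,"ay": 0,"az": 0}])

```text
clock: 18.78
position: [483.0, 32.9, 22.0]
ee_rot: [0.699, -0.681, 0.154, 0.151]
contact_force: [-0.2, 0.2, -0.7]
gripper_width: 20.3
grasp_force: 59.1
```

Request:
send_rows(targets=[{"gripper": 1,"x": -0.05,"y": 0,"z": 0.1,"ax": 0,"ay": 0,"az": 0},{"gripper": 1,"x": 0,"y": 0,"z": 0,"ax": 0,"ay": 0,"az": 0}])

```text
clock: 18.95
position: [483.1, 32.9, 21.8]
ee_rot: [0.699, -0.681, 0.155, 0.151]
contact_force: [-3.0, 3.1, 8.2]
gripper_width: 20.4
grasp_force: 60.1
```

Contact. Release, retreat, and check.

Request:
send_rows(targets=[{"gripper": 0.2,"x": 0,"y": 0,"z": 0,"ax": 0,"ay": 0,"az": 0},{"gripper": 0.2,"x": 0,"y": 0,"z": 0,"ax": 0,"ay": 0,"az": 0},{"gripper": 0.2,"x": 0,"y": 0,"z": 0,"ax": 0,"ay": 0,"az": 0},{"gripper": 0.2,"x": 0.6,"y": 0,"z": -1.4,"ax": 0,"ay": 0,"az": 0},{"gripper": 0.2,"x": 1.5,"y": 0,"z": -3.2,"ax": 0,"ay": 0,"az": 0}])

```text
clock: 19.37
position: [480.4, 31.4, 68.8]
ee_rot: [0.699, -0.681, 0.153, 0.156]
contact_force: [2.1, 0.1, -0.1]
gripper_width: 34.1
grasp_force: 0.0
```

Request:
send_rows(targets=[{"gripper": 0.2,"x": 1.5,"y": 0,"z": -3.4,"ax": 0,"ay": 0,"az": 0},{"gripper": 0.2,"x": 1.5,"y": 0,"z": -3.4,"ax": 0,"ay": 0,"az": 0},{"gripper": 0.2,"x": 1,"y": 0,"z": -3.8,"ax": 0,"ay": 0,"az": 0},{"gripper": 0.2,"x": 0,"y": 0,"z": -3.5,"ax": 0,"ay": 0,"az": 0},{"gripper": 0.2,"x": 0,"y": 0,"z": 0,"ax": 0,"ay": 0,"az": 0}])

```text
clock: 19.78
position: [486.4, 59.7, 222.6]
ee_rot: [0.7, -0.682, 0.156, 0.144]
contact_force: [0.8, 0.3, 0.3]
gripper_width: 34.1
grasp_force: 0.0
```

```bash
python3 chk.py w12; python3 - <<'E'
from place import *
im,d,m=grab("scene");a=cv2.resize(im[140:260,160:320],(400,300),interpolation=cv2.INTER_CUBIC)
w=cv2.resize(cv2.imread("pics/w12.png")[:,:,::-1],(400,300));cv2.imwrite("pics/fin.png",np.hstack([a,w])[:,:,::-1])
Q=todeck(cloud(d,m));hsv=cv2.cvtColor(im,cv2.COLOR_RGB2HSV)
red=((hsv[...,0]<6)|(hsv[...,0]>174))&(hsv[...,1]>170)&(abs(Q[...,0])<80)&(abs(Q[...,1])<90)&(Q[...,2]>26)&(Q[...,2]<42)
print(cv2.minAreaRect(Q[red][:,:2].astype(np.float32)),arm.read_state()['clock'])
E
```

```text
55 814 ((55.694156646728516, 151.98492431640625), (21.67725372314453, 44.790794372558594), 1.0738693475723267) [22.92399595 29.59701402 32.08949484]
5 503 ((5.6154937744140625, 152.50424194335938), (44.73530960083008, 21.794994354248047), 86.52308654785156) [23.09630172 30.61463929 32.22078363]
-50 486 ((-48.38691329956055, 154.2633514404297), (44.174339294433594, 21.253875732421875), 89.96138000488281) [25.25876305 31.09093239 32.40601675]
((1.1584739685058594, -2.1105008125305176), (120.39566802978516, 14.755904197692871), 0.185872882604599) 19.8833
```

View pics/fin.png

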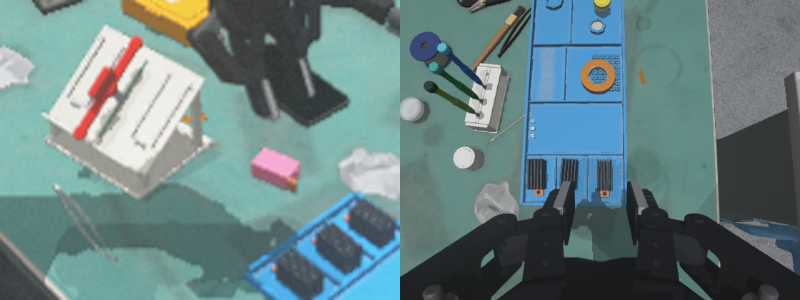

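The final pictures show the empty rack with the keeper in line (0.2°). All three sinks lie flat and parallel in their bays with tabs toward the left end, at (537,175), (570,175) and (604,177) in the right panel. The arm is clear.

```bash
python3 -c "
from bench import arm
print(arm.job_done())"
```

```text
the job is handed in; nothing more can be done
None
```

The job is handed in at 19.9 s of the 58 s: the keeper is in line with the slope to about 0.2°, and both heat sinks lie flat in the far and near bays with their tabs toward the tray's left end.

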